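# Close up the relay case and pin its lid

### The job

Pack this case: stand every relay module on the case floor, one to a bay, then lay the loose lid on the case with its hinge barrels between the case's and slide the hinge pin all the way through them until its handle meets the end barrel. Then slide the keeper fully home over the lid's edge and turn the clamp knob clockwise to its stop to lock it. Do these in this order, and do not disturb the three reels and the tin.

Things in the scene. Friction and masses are not known exactly. Their poses are not given: they have to be found in the camera images.
- case: Equipment case: open aluminium box fixed to the bench, outside 160 (x) x 170 (y) mm, walls 4 mm, rim 78 mm above the bench. Origin: on the bench under its centre. z up, y along the hinge, -x towards the hinge side (facing the robot), +x towards the keeper and clamp knob.
- case_floor (a point): Centre of the case's inner floor, 4 mm above the bench, axes as the case. A cross of low ribs (3 mm thick, 14 mm high) on the centre lines divides the floor into four bays of about 74 (x) x 79 (y) mm, centred at x = +-39, y = +-41 mm.
- case_hinge (a point): Middle of the case's hinge axis (along y, axes as the case), 93 mm to -x of the case's centre, 82 mm above the bench. Three fixed steel barrels, outside diameter 23 mm, bore 14 mm, at y = -85..-57, -14..14 and 57..85 mm; the two 43 mm gaps between them take the lid's barrels. The pin can enter from either end.
- lid_grip (a point): Lid: aluminium plate 162 (x) x 170 (y) x 8 mm, 0.35 kg, loose, flat on the bench, right way up. Point: centre of its black bar handle, 26 mm above the plate's underside; bar 18 mm wide (x), 90 mm long (y), top 16 mm above this point. z up, y along the hinge, -x towards the hinge edge. Seated on the case (axes as the case) it is 104 mm above the bench over the case's centre.
- lid_hinge (a point): Middle of the lid's hinge axis (its y), 93 mm to -x of lid_grip, 22 mm below it. Two barrels like the case's, 35 mm long, at y = +-(18..53) mm: 4 mm play each side in the gaps. Seated, it coincides with case_hinge. Strips 7 mm deep under the lid at x = +-70 mm from lid_grip drop inside the case walls, 3 mm play. On the bench the lid stands on strips and barrels.
- pin_grip (a point): Hinge pin, 0.14 kg, lying with its flag handle upright. Point: grip centre of the handle, 42 mm above the shaft's axis, 47 mm above the pin's underside. Handle: plate 12 mm thick (y, along the shaft), 36 mm wide (x), top 20 mm above this point, on a flat foot 40 mm wide. z up; the steel shaft, 10 mm thick, 180 mm long, last 12 mm tapered to 4 mm, points along -y.
- pin_mid (a point): Point on the pin's shaft axis, 85 mm from the handle's inner face (91 mm to -y of pin_grip and 42 mm below it); the tip is 95 mm further on. Axes as pin_grip. With the pin fully home (handle against an end barrel) it coincides with case_hinge.
- relay1_rib (a point): Plug-in relay module, grey block 58 (x) x 40 (y) x 38 mm high with a black pull rib on top, 44 mm long (x), 14 mm thick (y), 24 mm high; whole height 62 mm; 0.16 kg. Point: 50 mm above its underside, at the middle of the rib. z up. Two to four of the four modules are present.
- relay2_rib (a point): Plug-in relay module, grey block 58 (x) x 40 (y) x 38 mm high with a black pull rib on top, 44 mm long (x), 14 mm thick (y), 24 mm high; whole height 62 mm; 0.16 kg. Point: 50 mm above its underside, at the middle of the rib. z up. Two to four of the four modules are present.
- relay3_rib (a point): Plug-in relay module, grey block 58 (x) x 40 (y) x 38 mm high with a black pull rib on top, 44 mm long (x), 14 mm thick (y), 24 mm high; whole height 62 mm; 0.16 kg. Point: 50 mm above its underside, at the middle of the rib. z up. Two to four of the four modules are present.
- relay4_rib (a point): Plug-in relay module, grey block 58 (x) x 40 (y) x 38 mm high with a black pull rib on top, 44 mm long (x), 14 mm thick (y), 24 mm high; whole height 62 mm; 0.16 kg. Point: 50 mm above its underside, at the middle of the rib. z up. Two to four of the four modules are present.
- keeper_tab (a point): Sliding keeper: steel bar 50 (x) x 44 (y) x 8 mm on a shelf at the case's +x wall, with an upright black tab. Point: grip centre of the tab, 117 mm above the bench; tab 12 mm thick (x, the sliding direction), 30 mm wide (y), from 20 mm below to 14 mm above this point. Axes as the case. It slides towards -x over the lid's edge, 3 mm above the lid.
- keeper (a joint): Travel of the keeper: 0 = drawn back, clear of the lid; 0.036 m = fully home over the lid's edge, at its stop. About 1.5 N to slide; it stays where it is left.
- clamp_grip (a point): Clamp knob beside the keeper on the same shelf, upright axis. Point: on its axis, at the height to grip, 120 mm above the bench. Its bar grip is 42 mm long (along this frame's x, the way the dog points), 14 mm thick (y), from 15 mm below to 13 mm above this point. Under it a steel dog 40 mm long, 8 mm thick, turns with it at the keeper's level.
- clamp (a joint): Angle of the clamp knob: 0 = free, dog pointing away from the case (+x); it turns clockwise seen from above to its stop at 1.571 rad, where the dog stands behind the keeper's heel and locks it. If the keeper is not home the dog meets its heel and needs more force: slide the keeper home first. About 0.05 N m to turn.
- solder_reel: Bystander: solder reel, 56 mm across, 45 mm tall, loose; origin at the centre of its underside. Leave it alone.
- wire_reel: Bystander: copper wire reel, 54 mm across, 60 mm tall, loose; origin at the centre of its underside. Leave it alone.
- cable_reel: Bystander: black cable reel, 60 mm across, 65 mm tall, loose; origin at the centre of its underside. Leave it alone.
- tool_tin: Bystander: round steel tin with tweezers, 56 mm across, 75 mm tall (125 mm with what stands in it), loose; origin at the centre of its underside. Leave it alone.

How it is judged:
By the outcome, as a careful person would: the job done as asked, in the order asked, and still so for the second after the job is handed in, with the robot touching nothing.
Of relay1, relay2, relay3, relay4 only 2 to 4 are there at a start; the rules pass over those that are not, and their reading is None.
At some moment in a run one of relay1, relay2, relay3, relay4, lid may be knocked a few centimetres aside while the robot is not near it.
It also fails if it takes over 210 s, if anything falls off the work surface, if the arm or the gripper's body presses on something with over 40 N, if the wrist force passes 120 N, or if a joint passes its speed limit or range.

### The arm

A 7-joint arm with a two-finger parallel gripper is mounted at the origin on the work surface. World frame = base frame: x ahead of the robot, y to its left, z up, the work surface at z = 0. Lengths are in mm, angles in rad, forces in N, time in s.
With the tool pointing down it reaches from about 400 to 875 mm from the base axis. Payload 4.4 kg.
Tool frame: the origin (TCP) lies at the very end of the fingers, on their centre line; the grasp point (between the pads) lies 19 mm behind it; z points along the fingers, y is the line along which they close (so a half turn about z gives the same grasp; the last joint's range is limited). The gripper opens to 85 mm and grips with 20 to 120 N. Pads are 22 mm wide; open, the fingers measure 114 mm over their backs; the gripper's body (76 mm by 85 mm) begins 54 mm behind the grasp point. The pads swing forward as they close: fully open they stand 13 mm farther back than shut.
Start: joints at [-1.184, 0.628, 0.038, 1.517, -0.027, 0.996, -0.02], TCP at [284.345, 584.522, 231.313] pointing down, gripper open.
Joint ranges: [-3.06, 3.06], [-0.37, 2.12], [-1.25, 1.32], [0.18, 2.47], [-1.1, 4.24], [0.23, 1.98], [-2.94, 2.94]. Speed limits (rad/s): [2.57, 2.57, 3.14, 3.14, 3.14, 3.14, 3.14].

### API

Orientations are given as [roll, pitch, yaw] about the fixed x, y, z axes, in that order (R = Rz(yaw) Ry(pitch) Rx(roll)).
In Python, from cell import ctrl gives the robot as it stands.
- The arm moves only by the tool step_arm, never from a script. Its argument "series" is a list that holds one entry, the list of rows, each a list of 7 numbers: the turn, a rotation vector about the tool's x, y, z as a fraction of full scale, then the shift along the tool's x, y, z as a fraction of full scale, then the closure, from 0 (fully open) to 1 (shut). In form: [[[ax, ay, az, tx, ty, tz, gripper], ...]]. A call has 1 to 12 rows; each row shifts and turns the commanded pose from where the row before left it, along the tool's axes as they then stand; what a row does not reach is not made up. Full scale, the value 1, is 150 mm for a shift and 45 degrees for a turn. A row lasts 1/10 s, in which the tool goes at most 50 mm and 8.59 degrees, less where a joint would pass 70% of its speed; a pose out of reach is approached as far as the arm can. A call with a number of a shift or a turn outside -1 to 1 is refused whole. A call with a gripper value outside its range is refused whole. The fingers move at their own pace and stop on an object; the grip force is fixed at half the most. Time passes only in rows, so rows that do not move let the fingers close. It gives the time, the measured TCP pose, the force, the opening and the grip force at its end, in the units of the state.
- ctrl.read_state(): the state, without advancing time (a new reading comes with each control period).
- ctrl.get_image(name): name is "scene" or "top" or "wrist"; returns a dict with "img" (480x640x3 uint8, red, green, blue), "fx", "fy", "cx", "cy" (pixels), "R" (3x3) and "t" (3): a world point X has camera coordinates R X + t. Camera axes: x right, y down, z forward; pixel columns grow to the right and rows downward; lengths in mm; the calibration is good to about 2 mm. A picture is of the moment at which its call begins. There is no depth.
- ctrl.finish_job(): hands the job in; it is judged then, once.
Trained networks look in a picture, given as the dict that the camera call returned (one of the last four; its "shot" number tells which), for a name from the list of things; names that differ only in an ending like _2 or _b are one class to them, and where a whole thing is asked for, a point or a joint stands for the part that bears it (a point fixed in the world has none). Each returns a list of dicts, best first, with "score" (0 to 1); they miss things now and then, are a little off and sometimes report something else, mostly with a low value. They report only what shows in the picture. A call takes as long as a camera call.
- ctrl.recognise(picture, thing): "centre" ([column, row] in pixels, amid what is visible of it).
The state is a dict: "clock": time; "qpos": joint angles; "qd": joint speeds; "tau": joint torques, N m; "eef_pos": TCP position; "tool_rot": TCP orientation; "force": force on the tool from outside, world axes, zero at the start; "torque": the same for the moment, N m; "width": finger opening in mm; "gripper_force": force on a finger pad.
Only numpy, scipy, OpenCV 4.12 (cv2) and the standard library are available. Lean on these libraries where they do the work, as an engineer would, in place of code of your own. Each camera call takes 0.05 s, during which the arm holds its last target. There are 200 camera calls.

## Working session

There is one attempt and no reset: what is moved stays moved. The work goes in short steps, Python scripts to look and compute and a tool call to move; the robot and the scene stay as the last step left them, time stands still between calls to the robot, and variables do not carry over. Pictures are saved under pics/ and viewed, at most 14 in all, crops included, and the job is handed in when it is done.

Besides the shell and the picture viewer there is one more tool, called after "Emit:" as name(argument=value, ...), one argument or row to a line, values as JSON. step_arm: Moves the arm, as the interface text tells. Shift numbers are shares of 150 mm and turn numbers shares of 45 degrees, none past 1 either way. Its arguments: {"type":"object","properties":{"series":{"type":"array","items":{"type":"array","items":{"type":"array","items":{"type":"number","minimum":-1,"maximum":1}}}}},"required":["series"]}

```bash
mkdir -p pics; ls; cat > h.py <<'E'
import numpy as np, cv2
from cell import ctrl
def save(p,n): cv2.imwrite('pics/'+n,p['img'][:,:,::-1])
def ray(p,uv,z):
    d=p['R'].T@np.array([(uv[0]-p['cx'])/p['fx'],(uv[1]-p['cy'])/p['fy'],1.]) if isinstance(p['R'],np.ndarray) else np.array(p['R']).T@np.array([(uv[0]-p['cx'])/p['fx'],(uv[1]-p['cy'])/p['fy'],1.])
    c=-np.array(p['R']).T@np.array(p['t']); return c+d*(z-c[2])/d[2]
def proj(p,X):
    c=np.array(p['R'])@np.array(X,float)+np.array(p['t']); return np.array([p['fx']*c[0]/c[2]+p['cx'],p['fy']*c[1]/c[2]+p['cy']])
E
python3 - <<'E'
from h import *
s=ctrl.read_state(); print({k:np.round(v,3) for k,v in s.items()})
for n in('scene','top'):
    p=ctrl.get_image(n); save(p,n+'0.png'); print(n,p['fx'],np.round(p['R'],3).tolist(),np.round(p['t']).tolist(), p['cx'],p['cy'])
    if n=='top':
        for t,z in [('case',78),('case_floor',4),('case_hinge',82),('lid_grip',26),('lid_hinge',4),('pin_grip',47),('pin_mid',5),('relay1_rib',50),('relay2_rib',50),('keeper_tab',117),('clamp_grip',120),('solder_reel',45),('wire_reel',60),('cable_reel',65),('tool_tin',75)]:
            print(t,[(round(r['score'],2),np.round(r['centre']).tolist(),np.round(ray(p,r['centre'],z)[:2]).tolist()) for r in ctrl.recognise(p,t)[:5]])
E
```

```text
pics
{'clock': np.float64(0.0), 'qpos': array([-1.184,  0.629,  0.038,  1.518, -0.027,  0.996, -0.02 ]), 'qd': array([ 0.002,  0.001,  0.   , -0.002, -0.001, -0.002,  0.001]), 'tau': array([-0.0000e+00, -5.6340e+01,  1.2260e+00, -1.9344e+01,  1.1000e-02,
        1.1000e-02,  0.0000e+00]), 'eef_pos': array([284.059, 583.932, 230.368]), 'tool_rot': array([-3.14 ,  0.   ,  2.689]), 'force': array([-0.328,  0.23 ,  0.252]), 'torque': array([ 0.033, -0.02 ,  0.028]), 'gripper_force': np.float64(0.0), 'width': np.float64(85.278)}
scene 458.5034412219229 [[-0.117, 0.993, -0.005], [0.524, 0.058, -0.85], [-0.844, -0.102, -0.527]] [65.0, -224.0, 1499.0] 324.61669226973146 229.70456022168912
top 440.3717478533345 [[0.014, -1.0, -0.0], [-0.989, -0.014, -0.146], [0.146, 0.002, -0.989]] [11.0, 605.0, 1062.0] 324.2573229058192 240.22974888572622
case [(0.55, [344.0, 261.0], [550.0, -30.0])]
case_floor [(0.91, [344.0, 261.0], [558.0, -32.0]), (0.18, [466.0, 294.0], [476.0, -344.0])]
case_hinge [(0.57, [344.0, 260.0], [551.0, -28.0]), (0.54, [214.0, 234.0], [610.0, 289.0])]
lid_grip [(0.67, [467.0, 295.0], [474.0, -340.0])]
lid_hinge [(0.9, [466.0, 295.0], [475.0, -346.0])]
pin_grip [(0.62, [202.0, 302.0], [447.0, 317.0]), (0.29, [343.0, 260.0], [556.0, -29.0]), (0.2, [424.0, 206.0], [695.0, -232.0])]
pin_mid [(0.56, [191.0, 302.0], [446.0, 358.0])]
relay1_rib [(0.75, [265.0, 223.0], [645.0, 170.0]), (0.75, [200.0, 302.0], [445.0, 320.0])]
relay2_rib []
keeper_tab [(0.79, [356.0, 216.0], [654.0, -54.0])]
clamp_grip [(0.82, [340.0, 214.0], [658.0, -17.0])]
solder_reel [(0.89, [176.0, 272.0], [520.0, 387.0])]
wire_reel [(0.89, [425.0, 203.0], [701.0, -233.0])]
cable_reel [(0.58, [360.0, 215.0], [665.0, -68.0])]
tool_tin [(0.57, [259.0, 181.0], [746.0, 185.0])]
```

View pics/top0.png

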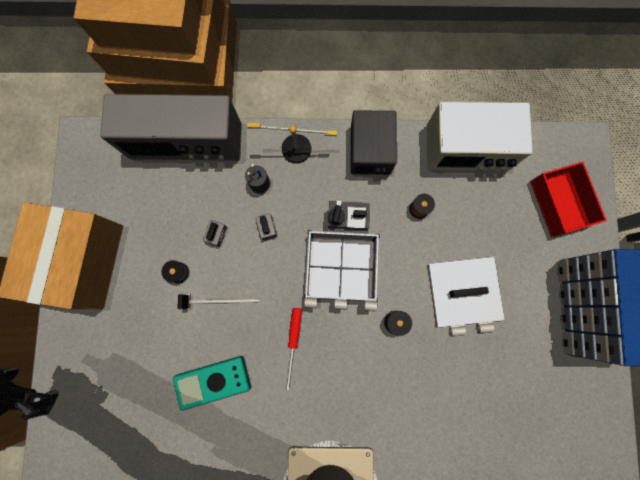

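View pics/scene0.png

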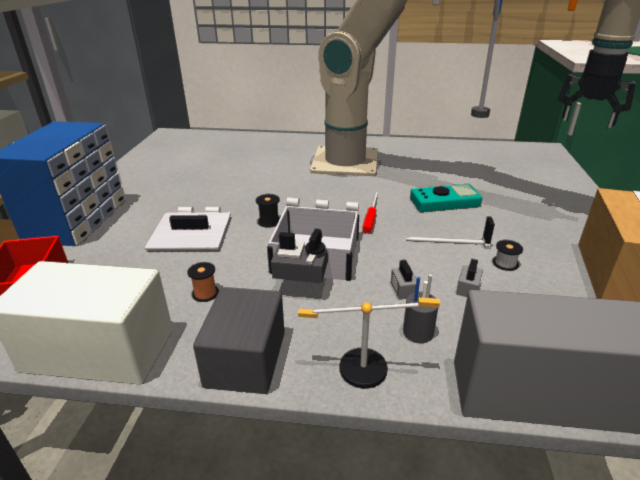

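```bash
cat >> h.py <<'E'
from scipy.spatial.transform import Rotation as Ro
def plan(wps,step=45.,maxdeg=8.0):
    """wps: list of (x,y,z,yaw_deg,grip[,holdrows]); from the measured pose, tool down. prints rows"""
    s=ctrl.read_state(); P=np.array(s['eef_pos']); Rm=Ro.from_euler('xyz',s['tool_rot']); rows=[]
    for w in wps:
        T=np.array(w[:3],float); RT=Ro.from_euler('xyz',[np.pi,0,np.radians(w[3])])
        dv=(Rm.inv()*RT).as_rotvec(); d=T-P
        n=max(1,int(np.ceil(max(np.linalg.norm(d)/(w[6] if len(w)>6 else step),np.degrees(np.linalg.norm(dv))/maxdeg))))
        if np.linalg.norm(d)<.2 and np.linalg.norm(dv)<.002: n=0
        for i in range(n):
            R0=Rm*Ro.from_rotvec(dv*i/n)
            rows.append(list(np.round(dv/n/np.radians(45),3)+0.)+list(np.round(R0.inv().apply(d/n)/150,3)+0.)+[w[4]])
        rows+= [[0]*6+[w[4]]]*(w[5] if len(w)>5 else 0)
        P,Rm=T,RT
    for i in range(0,len(rows),12):
        print('['+','.join('['+','.join('%g'%v for v in r)+']' for r in rows[i:i+12])+']')
def st():
    s=ctrl.read_state(); print(round(float(s['clock']),1),np.round(s['eef_pos'],1),np.round(np.degrees(s['tool_rot']),1),'F',np.round(s['force'],1),'w',round(float(s['width']),1),'gf',round(float(s['gripper_force']),1),'q7',np.round(s['qpos'][6],2))
E
python3 - <<'E'
from h import *
p=ctrl.get_image('wrist');s=ctrl.read_state()
c=-np.array(p['R']).T@np.array(p['t']);Rt=Ro.from_euler('xyz',s['tool_rot'])
print('cam in tool',Rt.inv().apply(c-s['eef_pos']),p['fx'],(Rt.inv()*Ro.from_matrix(np.array(p['R']).T)).as_matrix().round(3).tolist())
p=ctrl.get_image('top')
for uv,z in [((214,230),58),((265,224),58)]: print(ray(p,uv,z).round())
plan([(560,240,290,113,0)])
E
```

```text
cam in tool [  75.9179436     0.30683901 -140.93955971] 385.0633897514089 [[0.0, -0.955, -0.296], [1.0, 0.001, -0.001], [0.001, -0.296, 0.955]]
[625. 294.  58.]
[642. 168.  58.]
[[0,0,0.091,-0.266,-0.126,-0.039,0],[0,0,0.091,-0.274,-0.107,-0.039,0],[0,0,0.091,-0.281,-0.087,-0.039,0],[0,0,0.091,-0.287,-0.067,-0.039,0],[0,0,0.091,-0.291,-0.046,-0.039,0],[0,0,0.091,-0.293,-0.025,-0.039,0],[0,0,0.091,-0.294,-0.004,-0.039,0],[0,0,0.091,-0.294,0.017,-0.039,0],[0,0,0.091,-0.292,0.038,-0.039,0],[0,0,0.091,-0.288,0.059,-0.039,0]]
```

```bash
python3 - <<'E'
from h import *
plan([(612,268,200,113,0,2)])
E
```

```text
[[0,0,0.083,-0.262,-0.086,0.019,0],[0,0,0.083,-0.268,-0.068,0.019,0],[0,0,0.083,-0.271,-0.051,0.019,0],[0,0,0.083,-0.274,-0.033,0.019,0],[0,0,0.083,-0.276,-0.015,0.019,0],[0,0,0.083,-0.276,0.003,0.019,0],[0,0,0.083,-0.275,0.021,0.019,0],[0,0,0.083,-0.273,0.039,0.019,0],[0,0,0.083,-0.27,0.056,0.019,0],[0,0,0.083,-0.266,0.074,0.019,0],[0,0,0.083,-0.261,0.091,0.019,0],[0,0,0,0,0,0,0]]
[[0,0,0,0,0,0,0]]
```

Emit:
step_arm(
  series=[
    [[0,0,0.083,-0.262,-0.086,0.019,0],[0,0,0.083,-0.268,-0.068,0.019,0],[0,0,0.083,-0.271,-0.051,0.019,0],[0,0,0.083,-0.274,-0.033,0.019,0],[0,0,0.083,-0.276,-0.015,0.019,0],[0,0,0.083,-0.276,0.003,0.019,0],[0,0,0.083,-0.275,0.021,0.019,0],[0,0,0.083,-0.273,0.039,0.019,0],[0,0,0.083,-0.27,0.056,0.019,0],[0,0,0.083,-0.266,0.074,0.019,0],[0,0,0.083,-0.261,0.091,0.019,0],[0,0,0,0,0,0,0]],
  ],
)

```text
clock: 2.15
eef_pos: [616.8, 259.8, 199.7]
tool_rot: [3.14, 0.007, 1.961]
force: [0.1, -0.4, 0.3]
width: 85.5
gripper_force: 0.0
```

```bash
python3 - <<'E'
from h import *
st()
p=ctrl.get_image('wrist'); save(p,'w1.png')
for t,z in [('relay1_rib',56)]:
    print([(round(r['score'],2),np.round(r['centre']).tolist(),np.round(ray(p,r['centre'],z)[:2]).tolist()) for r in ctrl.recognise(p,t)[:5]])
import pickle; pickle.dump(p,open('w1.pkl','wb'))
E
```

```text
2.1 [616.8 259.8 199.7] [179.9   0.4 112.3] F [ 0.1 -0.4  0.3] w 85.5 gf 0.0 q7 0.09
[(0.81, [309.0, 310.0], [634.0, 190.0]), (0.72, [120.0, 373.0], [506.0, 72.0])]
```

View pics/w1.png

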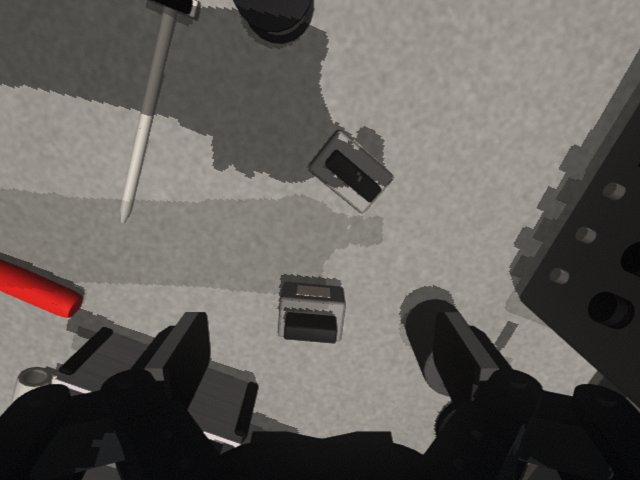

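```bash
python3 - <<'E'
from h import *
import pickle; p=pickle.load(open('w1.pkl','rb')); im=p['img'][:,:,::-1]
a=cv2.resize(im[120:220,300:400],(400,400),interpolation=cv2.INTER_CUBIC);b=cv2.resize(im[260:360,260:360],(400,400),interpolation=cv2.INTER_CUBIC)
cv2.imwrite('pics/w1z.png',cv2.convertScaleAbs(np.hstack([a,b]),alpha=1.6))
E
```

```text
(no output)
```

View pics/w1z.png

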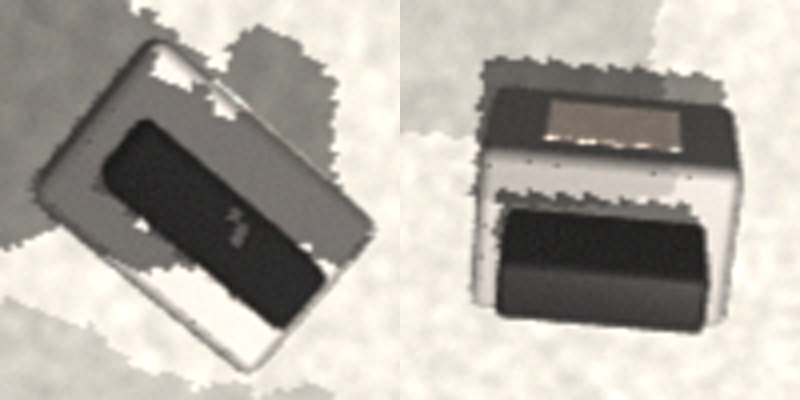

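```bash
python3 - <<'E'
from h import *
import pickle; p=pickle.load(open('w1.pkl','rb'))
def an(pts,off,z):
    Q=np.array([ray(p,np.array(q)/4+off-0.375,z)[:2] for q in pts]); c=Q.mean(0)
    v=cv2.minAreaRect(Q.astype(np.float32)); print(c.round(1),'sides',np.round([np.linalg.norm(Q[i]-Q[i-1]) for i in range(4)],1),'dirs',np.round([np.degrees(np.arctan2(*(Q[i]-Q[i-1])[::-1])) for i in range(4)],1))
an([(150,120),(103,170),(280,328),(325,275)],[300,120],62)
an([(155,40),(38,195),(245,372),(372,232)],[300,120],38)
an([(100,268),(307,285),(300,332),(98,318)],[260,260],62)
E
```

```text
[623.3 305.2] sides [42.2 11.9 43.2 12.5] dirs [ 161.9 -111.3  -18.8   73.7]
[623.3 304.2] sides [55.9 36.4 54.2 36.8] dirs [ 162.4 -105.4  -18.1   71.8]
[642.6 173. ] sides [11.6 42.4 11.1 41.7] dirs [ 108.7   17.   -74.5 -162.2]
```

```bash
python3 - <<'E'
from h import *
st()
plan([(623.3,304.7,110,162,0.3,3)],step=30)
E
```

```text
2.2 [612.4 266.7 199.6] [-180.     0.   112.8] F [ 0.7  0.4 -0.5] w 85.4 gf 0.0 q7 0.09
[[0,0,-0.156,0.029,0.024,0.085,0.3],[0,0,-0.156,0.026,0.027,0.085,0.3],[0,0,-0.156,0.023,0.03,0.085,0.3],[0,0,-0.156,0.019,0.033,0.085,0.3],[0,0,-0.156,0.015,0.035,0.085,0.3],[0,0,-0.156,0.01,0.036,0.085,0.3],[0,0,-0.156,0.006,0.037,0.085,0.3],[0,0,0,0,0,0,0.3],[0,0,0,0,0,0,0.3],[0,0,0,0,0,0,0.3]]
```

Emit:
step_arm(
  series=[
    [[0,0,-0.156,0.029,0.024,0.02,0.3],[0,0,-0.156,0.026,0.027,0.02,0.3],[0,0,-0.156,0.023,0.03,0.02,0.3],[0,0,-0.156,0.019,0.033,0.02,0.3],[0,0,-0.156,0.015,0.035,0.02,0.3],[0,0,-0.156,0.01,0.036,0.02,0.3],[0,0,-0.156,0.006,0.037,0.02,0.3],[0,0,0,0,0,0,0.3],[0,0,0,0,0,0,0.3],[0,0,0,0,0,0,0.3],[0,0,0,0,0,0,0.3]],
  ],
)

```text
clock: 3.35
eef_pos: [622.6, 306.1, 179.2]
tool_rot: [3.142, 0.0, 2.828]
force: [0.6, -0.5, -0.1]
width: 59.8
gripper_force: 0.0
```

```bash
python3 - <<'E'
from h import *
st()
p=ctrl.get_image('wrist'); st()
import pickle; pickle.dump(p,open('w2.pkl','wb'))
for t in [(623.3,304.7,62),(642.6,173,62)]: print(proj(p,t))
im=p['img'][:,:,::-1]
u=proj(p,(623.3,304.7,62)).round().astype(int);v=proj(p,(642.6,173,62)).round().astype(int);print(u,v)
sub=lambda c:cv2.resize(cv2.copyMakeBorder(im,80,80,80,80,cv2.BORDER_CONSTANT)[c[1]+20:c[1]+140,c[0]+20:c[0]+140],(400,400),interpolation=cv2.INTER_CUBIC)
cv2.imwrite('pics/w2z.png',cv2.convertScaleAbs(np.hstack([sub(u),sub(v)]),alpha=1.6))
E
```

```text
3.4 [622.6 306.1 179.2] [180.    0.  162.1] F [ 0.6 -0.5 -0.1] w 59.8 gf 0.0 q7 0.75
3.4 [622.7 306.  179.2] [180.    0.  162.1] F [-0.2 -0.2  0.1] w 60.0 gf 0.0 q7 0.75
[319.48009198 239.09241375]
[159.40717757 314.83013975]
[319 239] [159 315]
```

View pics/w2z.png

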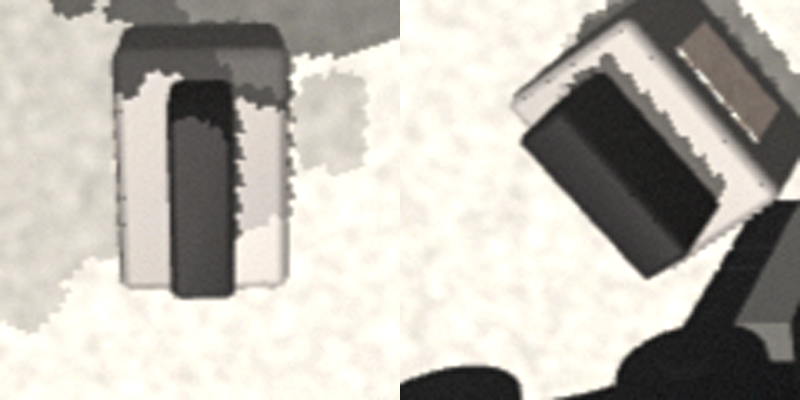

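```bash
python3 - <<'E'
from h import *
import pickle; p=pickle.load(open('w2.pkl','rb'))
o=np.array([319,239])-60
Q=[ray(p,np.array(q)/3.333+o,62)[:2] for q in [(170,85),(235,85),(235,297),(172,297)]]
print(np.round(Q,1).tolist(),np.mean(Q,0))
o=np.array([159,315])-60
Q=[ray(p,np.array(q)/3.333+o,62)[:2] for q in [(122,142),(165,95),(287,248),(248,277)]]
print(np.round(Q,1).tolist(),np.mean(Q,0))
c=np.mean([ray(p,np.array(q)/3.333+np.array([259,179]),62)[:2] for q in [(170,85),(235,85),(235,297),(172,297)]],0)
plan([(c[0],c[1],80,162,0.3),(c[0],c[1],41,162,0.3,1,15)])
E
```

```text
[[598.0, 306.2], [602.0, 318.8], [646.1, 304.8], [642.0, 291.9]] [622.02292208 305.43074606]
[[624.4, 162.4], [617.1, 176.2], [659.7, 186.2], [663.8, 174.7]] [641.26088306 174.89748928]
[[0,0,0,0.001,-0.002,0.22,0.3],[0,0,0,0.001,-0.002,0.22,0.3],[0,0,0,0.001,-0.002,0.22,0.3],[0,0,0,0,0,0.087,0.3],[0,0,0,0,0,0.087,0.3],[0,0,0,0,0,0.087,0.3],[0,0,0,0,0,0,0.3]]
```

Relay A is aligned beneath the tool (rib centre about (622,305), direction 162°). Grasp and lift it.

Emit:
step_arm(
  series=[
    [[0,0,0,0.001,-0.002,0.22,0.3],[0,0,0,0.001,-0.002,0.22,0.3],[0,0,0,0.001,-0.002,0.22,0.3],[0,0,0,0,0,0.087,0.3],[0,0,0,0,0,0.087,0.3],[0,0,0,0,0,0.087,0.3],[0,0,0,0,0,0,0.3],[0,0,0,0,0,0,1],[0,0,0,0,0,0,1],[0,0,0,0,0,0,1],[0,0,0,0,0,0,1],[0,0,0,0,0,0,1]],
  ],
)

```text
clock: 4.6
eef_pos: [622.6, 305.6, 41.8]
tool_rot: [3.141, 0.001, 2.829]
force: [-1.2, -0.9, 5.9]
width: 12.9
gripper_force: 62.1
```

```bash
python3 - <<'E'
from h import *
st()
plan([(622,305,160,162,1),(530,110,190,135,1,3)])
E
```

```text
4.6 [622.6 305.6  41.8] [1.799e+02 1.000e-01 1.621e+02] F [-1.2 -0.9  5.9] w 12.9 gf 62.1 q7 0.74
[[0,0,0.001,0.001,-0.001,-0.263,1],[0,0,0.001,0.001,-0.001,-0.263,1],[0,0,0.001,0.001,-0.002,-0.263,1],[0,0,0.12,0.036,-0.285,-0.04,1],[0,0,0.12,0.009,-0.287,-0.04,1],[0,0,0.12,-0.018,-0.287,-0.04,1],[0,0,0.12,-0.045,-0.284,-0.04,1],[0,0,0.12,-0.071,-0.279,-0.04,1],[0,0,0,0,0,0,1],[0,0,0,0,0,0,1],[0,0,0,0,0,0,1]]
```

```bash
python3 - <<'E'
from h import *
plan([(622,300,150,162,1),(545,-75,230,90,1,6)],step=48)
E
```

```text
[[0,0,0.001,-0.003,-0.012,-0.24,1],[0,0,0.001,-0.003,-0.012,-0.24,1],[0,0,0.001,-0.003,-0.012,-0.24,1],[0,0,0.16,-0.028,-0.254,-0.053,1],[0,0,0.16,-0.06,-0.248,-0.053,1],[0,0,0.16,-0.091,-0.239,-0.053,1],[0,0,0.16,-0.12,-0.225,-0.053,1],[0,0,0.16,-0.147,-0.209,-0.053,1],[0,0,0.16,-0.172,-0.188,-0.053,1],[0,0,0.16,-0.194,-0.165,-0.053,1],[0,0,0.16,-0.214,-0.14,-0.053,1],[0,0,0.16,-0.229,-0.112,-0.053,1]]
[[0,0,0.16,-0.242,-0.082,-0.053,1],[0,0,0,0,0,0,1],[0,0,0,0,0,0,1],[0,0,0,0,0,0,1],[0,0,0,0,0,0,1],[0,0,0,0,0,0,1],[0,0,0,0,0,0,1]]
```

Emit:
step_arm(
  series=[
    [[0,0,0.001,-0.003,-0.012,-0.24,1],[0,0,0.001,-0.003,-0.012,-0.24,1],[0,0,0.001,-0.003,-0.012,-0.24,1],[0,0,0.16,-0.028,-0.254,-0.053,1],[0,0,0.16,-0.06,-0.248,-0.053,1],[0,0,0.16,-0.091,-0.239,-0.053,1],[0,0,0.16,-0.12,-0.225,-0.053,1],[0,0,0.16,-0.147,-0.209,-0.053,1],[0,0,0.16,-0.172,-0.188,-0.053,1],[0,0,0.16,-0.194,-0.165,-0.053,1],[0,0,0.16,-0.214,-0.14,-0.053,1],[0,0,0.16,-0.229,-0.112,-0.053,1]],
  ],
)

```text
clock: 5.8
eef_pos: [551.4, -39.0, 220.5]
tool_rot: [-3.141, -0.0, 1.691]
force: [1.0, -0.2, -2.1]
width: 12.6
gripper_force: 61.4
```

Emit:
step_arm(
  series=[
    [[0,0,0.16,-0.242,-0.082,-0.053,1],[0,0,0,0,0,0,1],[0,0,0,0,0,0,1],[0,0,0,0,0,0,1],[0,0,0,0,0,0,1]],
  ],
)

```text
clock: 6.3
eef_pos: [544.6, -73.5, 227.8]
tool_rot: [-3.141, -0.001, 1.573]
force: [-0.8, -0.2, -1.4]
width: 12.6
gripper_force: 61.4
```

```bash
python3 - <<'E'
from h import *
st()
p=ctrl.get_image('wrist'); save(p,'w3.png')
import pickle; pickle.dump(p,open('w3.pkl','wb'))
E
```

```text
6.3 [544.6 -73.5 227.8] [-1.80e+02 -1.00e-01  9.01e+01] F [-0.8 -0.2 -1.4] w 12.6 gf 61.4 q7 0.3
```

View pics/w3.png

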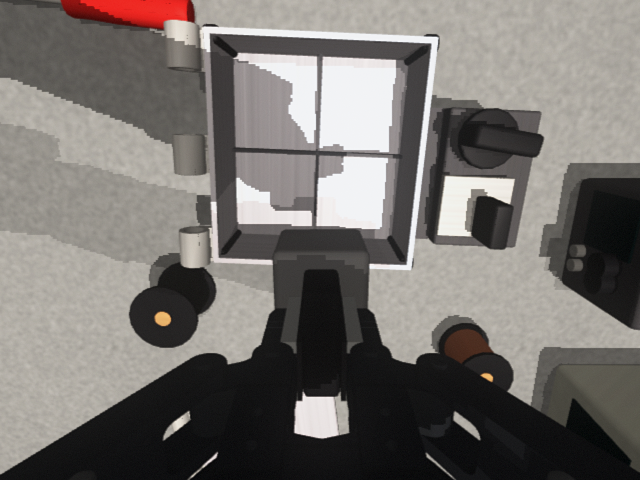

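```bash
python3 - <<'E'
from h import *
import pickle; p=pickle.load(open('w3.pkl','rb'))
im=p['img'].copy()
P=[(202,25),(439,35),(411,270),(210,262)]
Q=np.array([ray(p,q,78)[:2] for q in P]);print(Q.round(1).tolist(),Q.mean(0), [round(np.linalg.norm(Q[i]-Q[i-1]),1) for i in range(4)],[round(np.degrees(np.arctan2(*(Q[i]-Q[i-1])[::-1])),1) for i in range(4)])
print('cross',ray(p,(318,152),18), 'ends',[ray(p,q,18)[:2].round(1).tolist() for q in [(233,149),(402,157),(320,55),(317,228)]])
for q in [(182,45),(189,155),(195,246)]: print(ray(p,q,88).round(1))
z=cv2.resize(im[0:290,150:550,::-1],(800,580),interpolation=cv2.INTER_CUBIC); cv2.imwrite('pics/w3z.png',z)
E
```

```text
[[463.7, 65.8], [623.6, 60.2], [616.9, -110.0], [455.0, -103.7]] [539.8160202  -21.94077968] [np.float64(169.7), np.float64(160.0), np.float64(170.3), np.float64(162.0)] [np.float64(87.1), np.float64(-2.0), np.float64(-92.3), np.float64(177.8)]
cross [541.18562373 -21.36678898  18.        ] ends [[465.8, -19.0], [616.1, -25.5], [542.8, 57.0], [540.3, -91.2]]
[452.2  51.9  88. ]
[449.8 -19.   88. ]
[447.7 -87.1  88. ]
```

View pics/w3z.png

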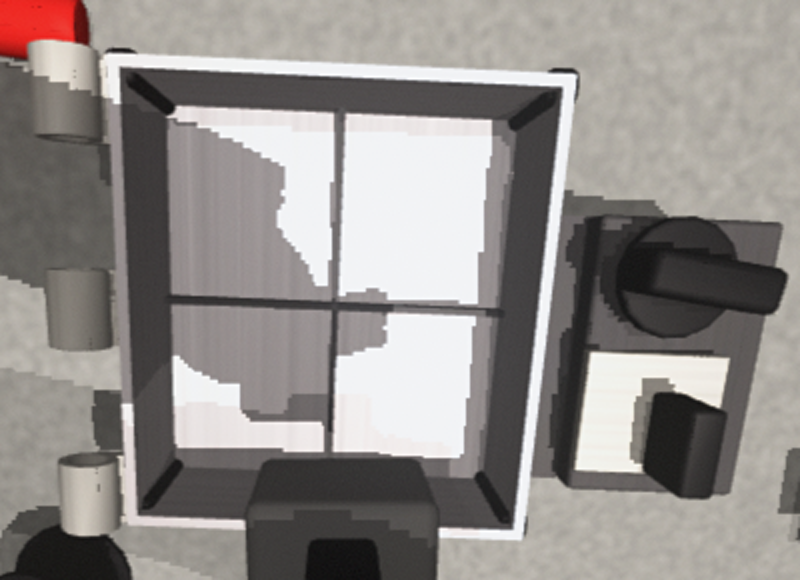

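```bash
python3 - <<'E'
from h import *
plan([(500,-61.2,150,87.9,1,1),(500,-61.2,60,87.9,1),(500,-61.2,46.5,87.9,1,2,10)])
E
```

```text
[[0,0,0.017,0.028,-0.099,0.173,1],[0,0,0.017,0.027,-0.099,0.173,1],[0,0,0.017,0.025,-0.1,0.173,1],[0,0,0,0,0,0,1],[0,0,0,0,0,0.3,1],[0,0,0,0,0,0.3,1],[0,0,0,0,0,0.045,1],[0,0,0,0,0,0.045,1],[0,0,0,0,0,0,1],[0,0,0,0,0,0,1]]
```

Emit:
step_arm(
  series=[
    [[0,0,0.017,0.028,-0.099,0.173,1],[0,0,0.017,0.027,-0.099,0.173,1],[0,0,0.017,0.025,-0.1,0.173,1],[0,0,0,0,0,0,1],[0,0,0,0,0,0,1],[0,0,0,0,0,0.2,1],[0,0,0,0,0,0.2,1],[0,0,0,0,0,0.2,1],[0,0,0,0,0,0.045,1],[0,0,0,0,0,0.045,1],[0,0,0,0,0,0,1],[0,0,0,0,0,0,1]],
  ],
)

```text
clock: 7.55
eef_pos: [501.3, -62.8, 48.1]
tool_rot: [3.139, 0.0, 1.53]
force: [0.5, -1.2, -1.3]
width: 12.8
gripper_force: 61.3
```

```bash
python3 - <<'E'
from h import *
st()
print('relB preapproach'); 
plan([(500,-61.2,150,87.9,.65),(630,150,180,110,0.3,2)],step=48)
E
```

```text
7.5 [501.3 -62.8  48.1] [179.9   0.   87.7] F [ 0.5 -1.2 -1.3] w 12.8 gf 61.3 q7 0.38
relB preapproach
[[0.001,0,-0.002,0.003,-0.002,-0.226,0.65],[0.001,0,-0.002,0.003,-0.003,-0.226,0.65],[0.001,0,-0.002,0.003,-0.003,-0.226,0.65],[0,0,-0.082,0.24,0.136,-0.033,0.3],[0,0,-0.082,0.231,0.151,-0.033,0.3],[0,0,-0.082,0.22,0.165,-0.033,0.3],[0,0,-0.082,0.209,0.179,-0.033,0.3],[0,0,-0.082,0.197,0.192,-0.033,0.3],[0,0,-0.082,0.185,0.205,-0.033,0.3],[0,0,0,0,0,0,0.3],[0,0,0,0,0,0,0.3]]
```

Emit:
step_arm(
  series=[
    [[0,0,0,0,0,0.014,1],[0,0,0,0,0,0,1],[0,0,0,0,0,0,0.65],[0,0,0,0,0,0,0.65],[0,0,0,0,0,0,0.65],[0,0,0,0,0,-0.1,0.65],[0,0,0,0,0,-0.25,0.65],[0,0,0,0,0,-0.25,0.65],[0,0,0,0,0,-0.2,0.65],[0,0,0,0,0,0,0.5]],
  ],
)

```text
clock: 8.55
eef_pos: [502.5, -63.1, 168.5]
tool_rot: [3.134, 0.0, 1.53]
force: [0.5, -0.2, -0.4]
width: 42.0
gripper_force: 0.0
```

```bash
python3 - <<'E'
from h import *
st()
plan([(641.5,174,180,17.5,0.3,3)],step=48)
E
```

```text
8.6 [502.5 -63.1 168.5] [179.6   0.   87.7] F [ 0.5 -0.2 -0.4] w 42.0 gf 0.0 q7 0.3
[[0.001,-0.001,0.173,0.18,0.096,-0.008,0.3],[0.001,-0.001,0.173,0.191,0.071,-0.008,0.3],[0.001,-0.001,0.173,0.199,0.044,-0.008,0.3],[0.001,-0.001,0.173,0.203,0.017,-0.008,0.3],[0.001,-0.001,0.173,0.203,-0.011,-0.008,0.3],[0.001,-0.001,0.173,0.2,-0.039,-0.008,0.3],[0.001,-0.001,0.173,0.193,-0.065,-0.009,0.3],[0.001,-0.001,0.173,0.182,-0.091,-0.009,0.3],[0.001,-0.001,0.173,0.168,-0.115,-0.009,0.3],[0,0,0,0,0,0,0.3],[0,0,0,0,0,0,0.3],[0,0,0,0,0,0,0.3]]
```

Emit:
step_arm(
  series=[
    [[0.001,-0.001,0.173,0.18,0.096,-0.008,0.3],[0.001,-0.001,0.173,0.191,0.071,-0.008,0.3],[0.001,-0.001,0.173,0.199,0.044,-0.008,0.3],[0.001,-0.001,0.173,0.203,0.017,-0.008,0.3],[0.001,-0.001,0.173,0.203,-0.011,-0.008,0.3],[0.001,-0.001,0.173,0.2,-0.039,-0.008,0.3],[0.001,-0.001,0.173,0.193,-0.065,-0.009,0.3],[0.001,-0.001,0.173,0.182,-0.091,-0.009,0.3],[0.001,-0.001,0.173,0.168,-0.115,-0.009,0.3],[0,0,0,0,0,0,0.3],[0,0,0,0,0,0,0.3],[0,0,0,0,0,0,0.3]],
  ],
)

```text
clock: 9.75
eef_pos: [638.2, 173.1, 174.5]
tool_rot: [-3.141, 0.011, 0.307]
force: [0.4, 0.0, 0.0]
width: 59.7
gripper_force: 0.0
```

```bash
python3 - <<'E'
from h import *
st()
p=ctrl.get_image('wrist'); st()
import pickle; pickle.dump(p,open('w4.pkl','wb'))
u=proj(p,(641.5,174,62));print(u)
save(p,'w4.png'); im=p['img'][:,:,::-1]
u=u.round().astype(int)
g=im[u[1]-75:u[1]+75,u[0]-75:u[0]+75].max(2)
# dark blob = rib
m=(g<45).astype(np.uint8); n,l,s,c=cv2.connectedComponentsWithStats(m)
for i in range(1,n):
    if s[i][4]>300: print(s[i]+np.array([u[0]-75,u[1]-75,0,0,0]),c[i]+u-75, cv2.minAreaRect(np.argwhere(l==i)[:,::-1].astype(np.float32)))
cv2.imwrite('pics/w4z.png',cv2.convertScaleAbs(cv2.resize(im[u[1]-75:u[1]+75,u[0]-75:u[0]+75],(450,450),interpolation=cv2.INTER_CUBIC),alpha=1.6))
E
```

```text
9.8 [638.2 173.1 174.5] [-179.9    0.6   17.6] F [0.4 0.  0. ] w 59.7 gf 0.0 q7 -1.08
9.8 [638.4 172.9 174.9] [-179.9    0.6   17.5] F [1.  0.5 0.4] w 59.8 gf 0.0 q7 -1.08
[321.81699279 232.59365387]
[ 315  194   21   66 1218] [324.45566502 228.30623974] ((77.99999237060547, 68.49998474121094), (19.999996185302734, 64.99998474121094), 0.0)
```

View pics/w4z.png

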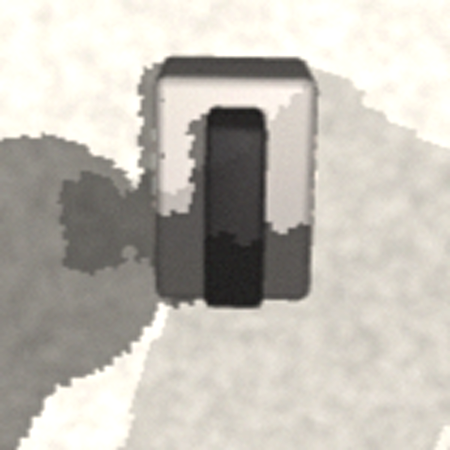

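```bash
python3 - <<'E'
from h import *
import pickle; p=pickle.load(open('w4.pkl','rb'))
c=ray(p,(324.7,228.5),62)[:2]; print(c)
plan([(c[0],c[1],80,17.5,0.3),(c[0],c[1],41,17.5,0.3,1,15)])
E
```

```text
[644.86139589 173.00667459]
[[-0.001,0.004,0,0.016,0.004,0.211,0.3],[-0.001,0.004,0,0.015,0.004,0.211,0.3],[-0.001,0.004,0,0.015,0.004,0.211,0.3],[0,0,0,0,0,0.087,0.3],[0,0,0,0,0,0.087,0.3],[0,0,0,0,0,0.087,0.3],[0,0,0,0,0,0,0.3]]
```

Emit:
step_arm(
  series=[
    [[-0.001,0.004,0,0.016,0.004,0.211,0.3],[-0.001,0.004,0,0.015,0.004,0.211,0.3],[-0.001,0.004,0,0.015,0.004,0.211,0.3],[0,0,0,0,0,0.087,0.3],[0,0,0,0,0,0.087,0.3],[0,0,0,0,0,0.087,0.3],[0,0,0,0,0,0,0.3],[0,0,0,0,0,0,1],[0,0,0,0,0,0,1],[0,0,0,0,0,0,1],[0,0,0,0,0,0,1],[0,0,0,0,0,0,1]],
  ],
)

```text
clock: 11.0
eef_pos: [646.2, 174.9, 41.9]
tool_rot: [3.141, -0.002, 0.307]
force: [-0.6, -0.3, 3.7]
width: 12.9
gripper_force: 63.5
```

```bash
python3 - <<'E'
from h import *
st()
plan([(643,173,160,17.5,1),(581,17.8,160,-2.1,1,3)])
E
```

```text
11.0 [646.2 174.9  41.9] [ 1.799e+02 -1.000e-01  1.760e+01] F [-0.6 -0.3  3.7] w 12.9 gf 63.5 q7 -0.99
[[0,-0.001,0.001,-0.008,0.002,-0.262,1],[0,-0.001,0.001,-0.008,0.002,-0.262,1],[0,-0.001,0.001,-0.008,0.002,-0.262,1],[0,0,0.109,-0.176,0.216,0,1],[0,0,0.109,-0.157,0.23,0,1],[0,0,0.109,-0.137,0.242,0,1],[0,0,0.109,-0.116,0.253,0,1],[0,0,0,0,0,0,1],[0,0,0,0,0,0,1],[0,0,0,0,0,0,1]]
```

Emit:
step_arm(
  series=[
    [[0,-0.001,0.001,-0.008,0.002,-0.262,1],[0,-0.001,0.001,-0.008,0.002,-0.262,1],[0,-0.001,0.001,-0.008,0.002,-0.262,1],[0,0,0.109,-0.176,0.216,0,1],[0,0,0.109,-0.157,0.23,0,1],[0,0,0.109,-0.137,0.242,0,1],[0,0,0.109,-0.116,0.253,0,1],[0,0,0,0,0,0,1],[0,0,0,0,0,0,1],[0,0,0,0,0,0,1]],
  ],
)

```text
clock: 12.0
eef_pos: [580.8, 19.6, 159.0]
tool_rot: [3.141, 0.002, -0.035]
force: [-0.7, 1.6, -1.7]
width: 12.8
gripper_force: 62.8
```

```bash
python3 - <<'E'
from h import *
st()
plan([(581,17.8,60,-2.1,1,0,40),(581,17.8,47,-2.1,1,3,10)])
E
```

```text
12.0 [580.8  19.6 159. ] [ 1.8e+02  1.0e-01 -2.0e+00] F [-0.7  1.6 -1.7] w 12.8 gf 62.8 q7 -1.07
[[0,0.001,0.001,0.001,0.004,0.22,1],[0,0.001,0.001,0.001,0.004,0.22,1],[0,0.001,0.001,0.001,0.004,0.22,1],[0,0,0,0,0,0.043,1],[0,0,0,0,0,0.043,1],[0,0,0,0,0,0,1],[0,0,0,0,0,0,1],[0,0,0,0,0,0,1]]
```

Emit:
step_arm(
  series=[
    [[0,0.001,0.001,0.001,0.004,0.22,1],[0,0.001,0.001,0.001,0.004,0.22,1],[0,0.001,0.001,0.001,0.004,0.22,1],[0,0,0,0,0,0.043,1],[0,0,0,0,0,0.043,1],[0,0,0,0,0,0,1],[0,0,0,0,0,0.012,1],[0,0,0,0,0,0,1],[0,0,0,0,0,0,0.65],[0,0,0,0,0,0,0.65],[0,0,0,0,0,0,0.65]],
  ],
)

```text
clock: 13.1
eef_pos: [581.1, 16.0, 46.1]
tool_rot: [3.14, -0.001, -0.04]
force: [-0.6, 0.2, 1.1]
width: 29.8
gripper_force: 0.0
```

```bash
python3 - <<'E'
from h import *
st()
plan([(581,17.8,170,-2.1,.65),(520,-120,230,60,0,0),(470,-275,230,85,0,3)],step=48)
E
```

```text
13.1 [581.1  16.   46.1] [ 1.799e+02 -1.000e-01 -2.300e+00] F [-0.6  0.2  1.1] w 29.8 gf 0.0 q7 -0.94
[[0.001,-0.001,-0.001,0,-0.004,-0.275,0.65],[0.001,-0.001,-0.001,0,-0.004,-0.275,0.65],[0.001,-0.001,-0.001,0,-0.004,-0.275,0.65],[0,0,-0.172,-0.047,0.117,-0.05,0],[0,0,-0.172,-0.062,0.109,-0.05,0],[0,0,-0.172,-0.076,0.1,-0.05,0],[0,0,-0.172,-0.089,0.089,-0.05,0],[0,0,-0.172,-0.1,0.076,-0.05,0],[0,0,-0.172,-0.109,0.062,-0.05,0],[0,0,-0.172,-0.117,0.046,-0.05,0],[0,0,-0.172,-0.122,0.03,-0.05,0],[0,0,-0.139,-0.265,0.057,0,0]]
[[0,0,-0.139,-0.27,0.028,0,0],[0,0,-0.139,-0.271,-0.002,0,0],[0,0,-0.139,-0.27,-0.031,0,0],[0,0,0,0,0,0,0],[0,0,0,0,0,0,0],[0,0,0,0,0,0,0]]
```

```bash
python3 - <<'E'
from h import *
plan([(581,17.8,170,-2.1,.65),(475,-345,210,96,0,5)],step=48)
E
```

```text
[[0.001,-0.001,-0.001,0,-0.004,-0.275,0.65],[0.001,-0.001,-0.001,0,-0.004,-0.275,0.65],[0.001,-0.001,-0.001,0,-0.004,-0.275,0.65],[0,0,-0.168,-0.048,0.188,-0.021,0],[0,0,-0.168,-0.072,0.18,-0.021,0],[0,0,-0.168,-0.095,0.169,-0.021,0],[0,0,-0.168,-0.116,0.155,-0.021,0],[0,0,-0.168,-0.136,0.139,-0.021,0],[0,0,-0.168,-0.153,0.12,-0.021,0],[0,0,-0.168,-0.167,0.098,-0.021,0],[0,0,-0.168,-0.178,0.076,-0.021,0],[0,0,-0.168,-0.187,0.052,-0.021,0]]
[[0,0,-0.168,-0.192,0.027,-0.021,0],[0,0,-0.168,-0.194,0.001,-0.021,0],[0,0,-0.168,-0.192,-0.024,-0.021,0],[0,0,-0.168,-0.187,-0.049,-0.021,0],[0,0,0,0,0,0,0],[0,0,0,0,0,0,0],[0,0,0,0,0,0,0],[0,0,0,0,0,0,0],[0,0,0,0,0,0,0]]
```

Emit:
step_arm(
  series=[
    [[0.001,-0.001,-0.001,0,-0.004,-0.275,0.65],[0.001,-0.001,-0.001,0,-0.004,-0.275,0.65],[0.001,-0.001,-0.001,0,-0.004,-0.275,0.65],[0,0,-0.168,-0.048,0.188,-0.021,0.5],[0,0,-0.168,-0.072,0.18,-0.021,0.3],[0,0,-0.168,-0.095,0.169,-0.021,0.3],[0,0,-0.168,-0.116,0.155,-0.021,0.3],[0,0,-0.168,-0.136,0.139,-0.021,0.3],[0,0,-0.168,-0.153,0.12,-0.021,0.3],[0,0,-0.168,-0.167,0.098,-0.021,0.3],[0,0,-0.168,-0.178,0.076,-0.021,0.3],[0,0,-0.168,-0.187,0.052,-0.021,0.3]],
  ],
)

```text
clock: 14.3
eef_pos: [506.9, -234.7, 197.9]
tool_rot: [-3.14, -0.0, 1.155]
force: [0.3, 0.0, -0.7]
width: 59.9
gripper_force: 0.0
```

Emit:
step_arm(
  series=[
    [[0,0,-0.168,-0.192,0.027,-0.021,0.3],[0,0,-0.168,-0.194,0.001,-0.021,0.3],[0,0,-0.168,-0.192,-0.024,-0.021,0.3],[0,0,-0.168,-0.187,-0.049,-0.021,0.3],[0,0,0,0,0,0,0.3],[0,0,0,0,0,0,0.3],[0,0,0,0,0,0,0.3],[0,0,0,0,0,0,0.3]],
  ],
)

```text
clock: 15.1
eef_pos: [475.8, -343.6, 209.9]
tool_rot: [-3.14, -0.002, 1.68]
force: [0.0, 0.9, 0.8]
width: 60.3
gripper_force: 0.0
```

```bash
python3 - <<'E'
from h import *
st()
p=ctrl.get_image('wrist'); st()
import pickle; pickle.dump(p,open('w5.pkl','wb')); save(p,'w5.png')
# scene check of relays still in case
q=ctrl.get_image('top')
print([(round(r['score'],2),np.round(r['centre']).tolist(),np.round(ray(q,r['centre'],56)[:2]).tolist()) for r in ctrl.recognise(q,'relay1_rib')[:5]])
E
```

```text
15.1 [ 475.8 -343.6  209.9] [-1.799e+02 -1.000e-01  9.620e+01] F [0.  0.9 0.8] w 60.3 gf 0.0 q7 0.88
15.2 [ 475.8 -343.7  209.9] [-1.799e+02 -1.000e-01  9.620e+01] F [-0.   0.1  0.3] w 59.8 gf 0.0 q7 0.88
[(0.8, [327.0, 254.0], [568.0, 12.0])]
```

View pics/w5.png

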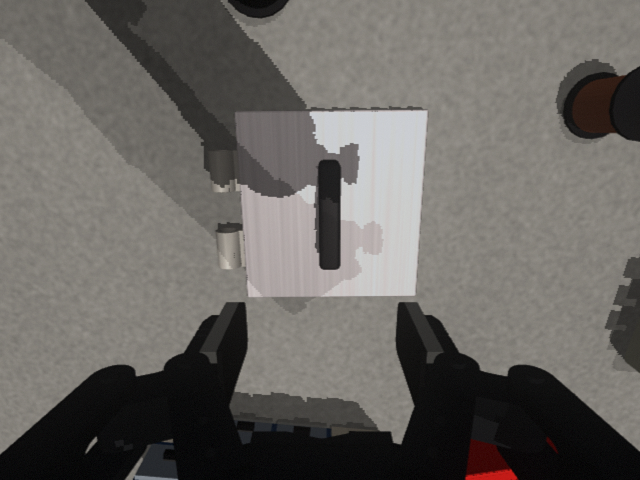

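```bash
python3 - <<'E'
from h import *
import pickle; p=pickle.load(open('w5.pkl','rb'))
P=[(236,111),(427,110),(415.5,296),(248,296)]
Q=np.array([ray(p,q,15.5)[:2] for q in P]);print(Q.round(1).tolist(),Q.mean(0), [round(np.linalg.norm(Q[i]-Q[i-1]),1) for i in range(4)],[round(np.degrees(np.arctan2(*(Q[i]-Q[i-1])[::-1])),1) for i in range(4)])
im=p['img'].max(2); m=np.zeros_like(im); m[150:280,300:350]=(im[150:280,300:350]<40)
n,l,s,c=cv2.connectedComponentsWithStats(m)
for i in range(1,n):
  if s[i][4]>200: print(s[i],c[i])
B=np.array([ray(p,q,49.5)[:2] for q in [(320,160),(340,160),(341,269),(320,269)]]);print(B.round(1).tolist(),B.mean(0))
E
```

```text
[[395.9, -265.4], [552.3, -247.5], [573.1, -413.5], [414.6, -431.1]] [ 483.98422165 -339.37033202] [np.float64(166.7), np.float64(157.4), np.float64(167.3), np.float64(159.4)] [np.float64(96.4), np.float64(6.5), np.float64(-82.9), np.float64(-173.7)]
[ 318  160   22  109 1213] [327.9991756  197.34624897]
[[469.0, -294.3], [484.2, -292.6], [496.1, -381.3], [478.6, -383.2]] [ 481.96518042 -337.86650626]
```

```bash
python3 - <<'E'
from h import *
plan([(482.5,-338.5,70,96.5,0.3,1),(482.5,-338.5,20,96.5,0.3,1,20)])
E
```

```text
[[-0.001,-0.001,-0.002,0.008,0.013,0.233,0.3],[-0.001,-0.001,-0.002,0.008,0.013,0.233,0.3],[-0.001,-0.001,-0.002,0.008,0.013,0.233,0.3],[-0.001,-0.001,-0.002,0.008,0.013,0.233,0.3],[0,0,0,0,0,0,0.3],[0,0,0,0,0,0.111,0.3],[0,0,0,0,0,0.111,0.3],[0,0,0,0,0,0.111,0.3],[0,0,0,0,0,0,0.3]]
```

Emit:
step_arm(
  series=[
    [[-0.001,-0.001,-0.002,0.008,0.013,0.233,0.3],[-0.001,-0.001,-0.002,0.008,0.013,0.233,0.3],[-0.001,-0.001,-0.002,0.008,0.013,0.233,0.3],[-0.001,-0.001,-0.002,0.008,0.013,0.233,0.3],[0,0,0,0,0,0.111,0.3],[0,0,0,0,0,0.111,0.3],[0,0,0,0,0,0.111,0.3],[0,0,0,0,0,0,0.3],[0,0,0,0,0,0,1],[0,0,0,0,0,0,1],[0,0,0,0,0,0,1],[0,0,0,0,0,0,1]],
  ],
)

```text
clock: 16.45
eef_pos: [482.9, -340.0, 21.5]
tool_rot: [3.139, 0.003, 1.684]
force: [-1.0, 0.1, 5.5]
width: 17.0
gripper_force: 59.6
```

```bash
python3 - <<'E'
from h import *
st()
plan([(482.5,-338.5,130,96.5,1),(520,-120,200,90,1,3)],step=40)
E
```

```text
16.4 [ 482.9 -340.    21.5] [179.8   0.2  96.5] F [-1.   0.1  5.5] w 17.0 gf 59.6 q7 0.94
[[0.001,0.001,0,0.003,0,-0.241,1],[0.001,0.001,0,0.003,0,-0.241,1],[0.001,0.001,0,0.003,0,-0.241,1],[0,0,0.024,0.237,0.069,-0.078,1],[0,0,0.024,0.238,0.064,-0.078,1],[0,0,0.024,0.239,0.06,-0.078,1],[0,0,0.024,0.24,0.055,-0.078,1],[0,0,0.024,0.241,0.051,-0.078,1],[0,0,0.024,0.242,0.046,-0.078,1],[0,0,0,0,0,0,1],[0,0,0,0,0,0,1],[0,0,0,0,0,0,1]]
```

```bash
python3 - <<'E'
from h import *
plan([(482.5,-338.5,130,96.5,1),(540,-24,170,87.9,1,4)],step=42)
E
```

```text
[[0.001,0.001,0,0.003,0,-0.241,1],[0.001,0.001,0,0.003,0,-0.241,1],[0.001,0.001,0,0.003,0,-0.241,1],[0,0,0.024,0.255,0.077,-0.033,1],[0,0,0.024,0.256,0.072,-0.033,1],[0,0,0.024,0.258,0.068,-0.033,1],[0,0,0.024,0.259,0.063,-0.033,1],[0,0,0.024,0.26,0.058,-0.033,1],[0,0,0.024,0.261,0.053,-0.033,1],[0,0,0.024,0.262,0.048,-0.033,1],[0,0,0.024,0.263,0.043,-0.033,1],[0,0,0,0,0,0,1]]
[[0,0,0,0,0,0,1],[0,0,0,0,0,0,1],[0,0,0,0,0,0,1]]
```

Emit:
step_arm(
  series=[
    [[0.001,0.001,0,0.003,0,-0.241,1],[0.001,0.001,0,0.003,0,-0.261,1],[0.001,0.001,0,0.003,0,-0.261,1],[0,0,0.024,0.255,0.077,-0.033,1],[0,0,0.024,0.256,0.072,-0.033,1],[0,0,0.024,0.258,0.068,-0.033,1],[0,0,0.024,0.259,0.063,-0.033,1],[0,0,0.024,0.26,0.058,-0.033,1],[0,0,0.024,0.261,0.053,-0.033,1],[0,0,0.024,0.262,0.048,-0.033,1],[0,0,0.024,0.263,0.043,-0.033,1],[0,0,0,0,0,0,1]],
  ],
)

```text
clock: 17.65
eef_pos: [540.7, -14.9, 174.4]
tool_rot: [-3.141, -0.006, 1.544]
force: [0.3, -0.8, -3.3]
width: 16.8
gripper_force: 59.9
```

Emit:
step_arm(
  series=[
    [[0,0,0,0,0,0,1],[0,0,0,0,0,0,1],[0,0,0,0,0,0,1]],
  ],
)

```text
clock: 17.95
eef_pos: [539.2, -25.3, 174.3]
tool_rot: [-3.14, 0.0, 1.531]
force: [-1.5, -0.2, -4.3]
width: 16.8
gripper_force: 59.9
```

```bash
python3 - <<'E'
from h import *
st()
p=ctrl.get_image('wrist'); st()
import pickle; pickle.dump(p,open('w6.pkl','wb')); save(p,'w6.png')
E
```

```text
17.9 [539.2 -25.3 174.3] [-179.9    0.    87.7] F [-1.5 -0.2 -4.3] w 16.8 gf 59.9 q7 0.25
18.0 [539.3 -25.2 174.3] [-179.9    0.    87.7] F [ 0.1 -0.1 -2.9] w 17.0 gf 59.9 q7 0.25
```

View pics/w6.png

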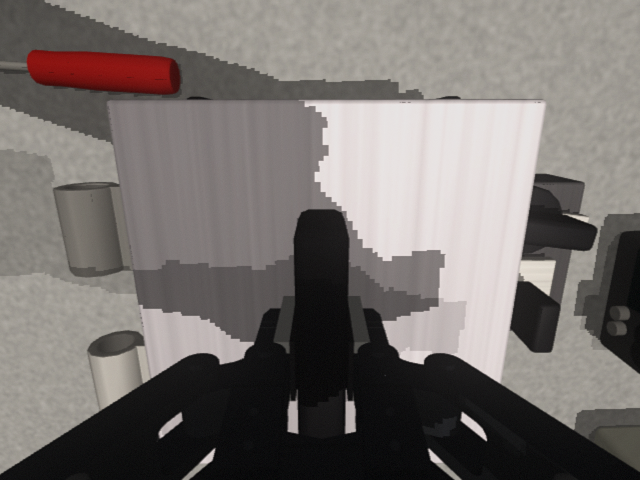

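```bash
python3 - <<'E'
from h import *
import pickle; p=pickle.load(open('w6.pkl','rb'))
T=np.array([539.2,-25.3,174.3]); R=Ro.from_euler('xyz',np.radians([180,0,87.7]))
for z in (166,168.3,171):
  print(z,[R.inv().apply(ray(p,q,z)-T)[:2].round(1).tolist() for q in [(109,101),(545,101)]],[R.inv().apply(ray(p,q,z-4)-T)[:2].round(1).tolist() for q in [(119,230)]])
print([R.inv().apply(ray(p,q,190.3)-T)[:2].round(1).tolist() for q in [(296,212),(346,212)]])
E
```

```text
166 [[83.9, -77.5], [84.0, 81.2]] [[34.1, -83.6]]
168.3 [[83.8, -76.3], [83.8, 80.0]] [[34.7, -82.4]]
171 [[83.6, -74.9], [83.7, 78.5]] [[35.5, -80.9]]
[[48.1, -8.4], [48.1, 8.1]]
```

```bash
python3 - <<'E'
from h import *
import pickle; p=pickle.load(open('w6.pkl','rb'))
im=cv2.GaussianBlur(p['img'],(3,3),0).mean(2)
print('row215',im[215,44:136:2].astype(int).tolist())
print('row240',im[240,44:136:2].astype(int).tolist())
print('col88',im[174:286:2,88].astype(int).tolist())
T=np.array([539.2,-25.3,174.3]); R=Ro.from_euler('xyz',np.radians([180,0,87.7]))
def sil(y0,x,side):  # extreme column of cylinder cross-section at tool x
    a=np.linspace(0,2*np.pi,180); c=[proj(p,R.apply([x,y0+11.5*np.cos(t),10+11.5*np.sin(t)])+T) for t in a]
    c=np.array(c); i=np.argmin(c[:,0]) if side<0 else np.argmax(c[:,0]); return c[i].round(1)
for x in (18,30,40,53): print(x,sil(-93,x,-1),sil(-93,x,1))
E
```

```text
row215 [132, 131, 132, 131, 132, 131, 127, 103, 96, 102, 105, 107, 110, 115, 118, 118, 116, 115, 114, 112, 111, 110, 110, 108, 105, 103, 101, 98, 95, 92, 89, 87, 83, 80, 76, 88, 111, 111, 113, 112, 109, 118, 121, 118, 117, 120]
row240 [127, 125, 123, 125, 131, 135, 133, 131, 132, 125, 98, 102, 106, 108, 110, 112, 116, 118, 116, 114, 114, 113, 111, 109, 108, 106, 104, 101, 99, 96, 93, 89, 86, 84, 81, 77, 73, 84, 110, 111, 112, 111, 109, 118, 119, 116]
col88 [147, 146, 148, 151, 108, 90, 76, 70, 97, 108, 108, 109, 109, 109, 109, 109, 109, 110, 110, 110, 110, 110, 110, 110, 110, 110, 110, 110, 110, 110, 110, 110, 111, 111, 111, 111, 111, 111, 111, 111, 111, 112, 112, 112, 112, 113, 105, 84, 82, 83, 83, 91, 128, 133, 134, 137]
18 [ 67.5 274. ] [130.2 264.2]
30 [ 61.5 245.7] [126.  237.6]
40 [ 56.4 221.1] [122.4 214.5]
53 [ 49.3 187.5] [117.5 183.1]
```

```bash
python3 - <<'E'
from h import *
import pickle; p=pickle.load(open('w6.pkl','rb'))
T=np.array([539.2,-25.3,174.3]); R=Ro.from_euler('xyz',np.radians([180,0,87.7]))
for x in (18,53): print(x,[proj(p,R.apply([x,-93,10+d])+T).round(1).tolist() for d in(-11.5,-7,7,11.5)])
p=pickle.load(open('w3.pkl','rb'));im=cv2.GaussianBlur(p['img'],(3,3),0).mean(2)
print('row155',im[155,160:220:1].astype(int).tolist());print('col190',im[124:184,190].astype(int).tolist())
C=np.array([540.5,-21.7,0]);Rc=Ro.from_euler('z',-2.1,degrees=True)
a=np.linspace(0,2*np.pi,90); print([ (c:=np.array([proj(p,Rc.apply([-93+11.5*np.cos(t),0,82+11.5*np.sin(t)])+C) for t in a]))[:,0].min().round(1),c[:,0].max().round(1),c[:,1].mean()])
for y in (-14,14): print(y,[proj(p,Rc.apply([-93,y,82+d])+C).round(1).tolist() for d in(11.5,-11.5)])
plan([(540,-22.8,125,87.9,1),(540,-22.8,105,87.9,1,2,20)],step=25)
E
```

```text
18 [[83.7, 279.0], [90.3, 274.7], [108.7, 262.6], [114.0, 259.2]]
53 [[66.1, 189.8], [73.7, 187.9], [94.7, 182.4], [100.7, 180.8]]
row155 [171, 169, 169, 170, 170, 171, 173, 174, 175, 176, 177, 173, 154, 124, 106, 107, 113, 115, 116, 117, 121, 123, 125, 126, 127, 126, 124, 123, 122, 121, 119, 117, 115, 112, 109, 106, 104, 100, 96, 93, 89, 84, 76, 70, 73, 95, 122, 133, 136, 139, 142, 143, 140, 125, 94, 68, 59, 60, 60, 60]
col190 [94, 93, 93, 94, 94, 95, 95, 95, 95, 96, 99, 107, 115, 118, 119, 118, 118, 119, 119, 120, 119, 119, 119, 119, 119, 119, 119, 119, 119, 119, 119, 119, 119, 119, 118, 119, 120, 120, 119, 119, 119, 119, 118, 118, 118, 118, 118, 119, 119, 118, 123, 142, 167, 177, 177, 178, 181, 183, 183, 183]
[np.float64(171.6), np.float64(205.0), np.float64(153.4445928135544)]
-14 [[184.4, 174.8], [194.6, 171.0]]
14 [[181.7, 133.8], [192.4, 133.1]]
[[-0.001,0,-0.002,0.008,0.002,0.164,1],[-0.001,0,-0.002,0.008,0.002,0.164,1],[0,0,0,0,0,0.133,1],[0,0,0,0,0,0,1],[0,0,0,0,0,0,1]]
```

Emit:
step_arm(
  series=[
    [[-0.001,0,-0.002,0.01,0.002,0.164,1],[-0.001,0,-0.002,0.01,0.002,0.164,1],[0,0,0,0,0,0,1],[0,0,0,0,0,0,1]],
  ],
)

```text
clock: 18.4
eef_pos: [540.2, -21.6, 125.3]
tool_rot: [-3.141, 0.0, 1.535]
force: [0.6, -0.9, -2.4]
width: 17.2
gripper_force: 59.7
```

```bash
python3 - <<'E'
from h import *
st()
plan([(539.7,-22.4,125,87.9,1),(539.7,-22.4,99,87.9,1,1,10)])
E
```

```text
18.4 [540.2 -21.6 125.3] [-180.    0.   88.] F [ 0.6 -0.9 -2.4] w 17.2 gf 59.7 q7 0.28
[[0,0,0.001,-0.005,-0.003,0.002,1],[0,0,0,0,0,0.058,1],[0,0,0,0,0,0.058,1],[0,0,0,0,0,0.058,1],[0,0,0,0,0,0,1]]
```

Emit:
step_arm(
  series=[
    [[0,0,0.001,-0.005,-0.003,0.002,1],[0,0,0,0,0,0.058,1],[0,0,0,0,0,0.058,1],[0,0,0,0,0,0.05,1],[0,0,0,0,0,0,1]],
  ],
)

```text
clock: 18.9
eef_pos: [538.9, -21.2, 98.7]
tool_rot: [-3.14, -0.0, 1.536]
force: [-1.2, -0.2, -3.6]
width: 17.0
gripper_force: 59.7
```

Emit:
step_arm(
  series=[
    [[0,0,0,-0.006,0.004,0.0,1],[0,0,0,0,0,0.02,1],[0,0,0,0,0,0.02,1],[0,0,0,0,0,0,1],[0,0,0,0,0,0,1]],
  ],
)

```text
clock: 19.4
eef_pos: [540.4, -22.3, 94.0]
tool_rot: [3.141, -0.0, 1.536]
force: [-0.5, 0.1, -4.2]
width: 17.1
gripper_force: 59.8
```

Emit:
step_arm(
  series=[
    [[0,0,0,0,0,0.01,1],[0,0,0,0,0,0.007,1],[0,0,0,0,0,0,1]],
  ],
)

```text
clock: 19.7
eef_pos: [540.7, -22.3, 92.5]
tool_rot: [3.14, -0.001, 1.536]
force: [-1.0, 0.8, 5.8]
width: 17.0
gripper_force: 61.2
```

```bash
python3 - <<'E'
from h import *
q=ctrl.get_image('top')
print([(round(r['score'],2),np.round(r['centre']).tolist(),np.round(ray(q,r['centre'],47)[:2]).tolist()) for r in ctrl.recognise(q,'pin_grip')[:3]])
for uv,z in [((184,299),65),((183,302),20),((260,301),5)]: print(ray(q,uv,z).round())
plan([(540,-22,185,88,.5),(450,345,200,178,0.3,5)],step=48)
E
```

```text
[(0.7, [198.0, 299.0], [454.0, 327.0]), (0.54, [258.0, 180.0], [759.0, 190.0])]
[453. 357.  65.]
[446. 373.  20.]
[452. 181.   5.]
[[0.001,0,0,0.001,-0.002,-0.308,0.5],[0.001,0,0,0.001,-0.002,-0.308,0.5],[0,0,-0.167,0.202,-0.057,-0.008,0.3],[0,0,-0.167,0.208,-0.03,-0.008,0.3],[0,0,-0.167,0.21,-0.003,-0.008,0.3],[0,0,-0.167,0.208,0.025,-0.008,0.3],[0,0,-0.167,0.203,0.052,-0.008,0.3],[0,0,-0.167,0.195,0.078,-0.008,0.3],[0,0,-0.167,0.183,0.102,-0.008,0.3],[0,0,-0.167,0.168,0.126,-0.008,0.3],[0,0,-0.167,0.15,0.146,-0.008,0.3],[0,0,-0.167,0.13,0.165,-0.008,0.3]]
[[0,0,-0.167,0.107,0.18,-0.008,0.3],[0,0,-0.167,0.083,0.193,-0.008,0.3],[0,0,0,0,0,0,0.3],[0,0,0,0,0,0,0.3],[0,0,0,0,0,0,0.3],[0,0,0,0,0,0,0.3],[0,0,0,0,0,0,0.3]]
```

Emit:
step_arm(
  series=[
    [[0,0,0,0,0,0,0.5],[0,0,0,0,0,0,0.5],[0,0,0,0,0,0,0.5],[0,0,0,0,0,-0.1,0.5],[0.001,0,0,0.001,-0.002,-0.258,0.5],[0.001,0,0,0.001,-0.002,-0.258,0.5],[0,0,-0.167,0.202,-0.057,-0.008,0.3],[0,0,-0.167,0.208,-0.03,-0.008,0.3],[0,0,-0.167,0.21,-0.003,-0.008,0.3],[0,0,-0.167,0.208,0.025,-0.008,0.3],[0,0,-0.167,0.203,0.052,-0.008,0.3],[0,0,-0.167,0.195,0.078,-0.008,0.3]],
  ],
)

```text
clock: 21.0
eef_pos: [494.7, 162.6, 191.3]
tool_rot: [-3.141, -0.001, 2.328]
force: [-0.4, -0.2, 0.1]
width: 59.8
gripper_force: 0.0
```

Emit:
step_arm(
  series=[
    [[0,0,-0.167,0.183,0.102,-0.008,0.3],[0,0,-0.167,0.168,0.126,-0.008,0.3],[0,0,-0.167,0.15,0.146,-0.008,0.3],[0,0,-0.167,0.13,0.165,-0.008,0.3],[0,0,-0.167,0.107,0.18,-0.008,0.3],[0,0,-0.167,0.083,0.193,-0.008,0.3],[0,0,0,0,0,0,0.3],[0,0,0,0,0,0,0.3],[0,0,0,0,0,0,0.3],[0,0,0,0,0,0,0.3]],
  ],
)

```text
clock: 22.0
eef_pos: [450.4, 343.1, 198.4]
tool_rot: [-3.141, -0.001, 3.107]
force: [-0.3, -0.4, -0.2]
width: 60.0
gripper_force: 0.0
```

```bash
python3 - <<'E'
from h import *
st()
p=ctrl.get_image('wrist'); st()
import pickle; pickle.dump(p,open('w7.pkl','wb')); save(p,'w7.png')
E
```

```text
22.0 [450.4 343.1 198.4] [-180.   -0.  178.] F [-0.3 -0.4 -0.2] w 60.0 gf 0.0 q7 0.8
22.1 [450.3 343.4 198.4] [-180.   -0.  178.] F [ 0.9 -0.1  0.2] w 59.8 gf 0.0 q7 0.8
```

View pics/w7.png

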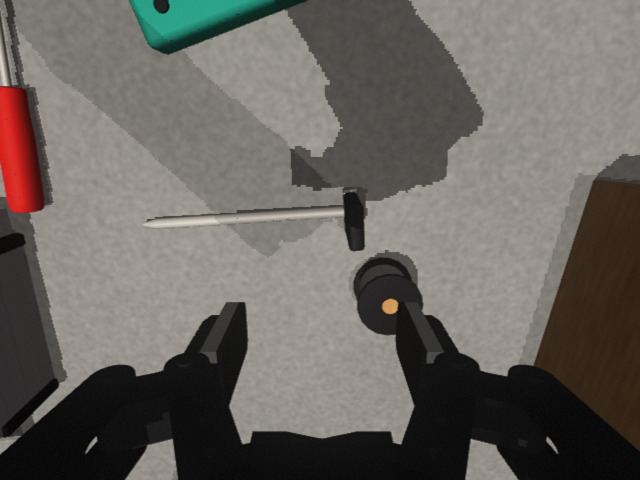

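```bash
python3 - <<'E'
from h import *
import pickle; p=pickle.load(open('w7.pkl','rb'))
print('reel',ray(p,(390,306),45).round(1))
t=ray(p,(145,224),5);a=ray(p,(345,211),5);print('tip',t.round(1),'shaft@handle',a.round(1),'len',np.linalg.norm(t-a).round(1),'yaw',np.degrees(np.arctan2(t[0]-a[0],-(t[1]-a[1]))))
im=p['img'].max(2); print('row225',im[225,335:375].tolist()); print('row240',im[240,335:375].tolist()); print('col355',im[180:260:2,355].tolist());print('row205',im[205,335:375].tolist())
print('row215 edges?',[im[195:230,c].tolist() for c in (180,330)])
E
```

```text
reel [522.8 398.7  45. ]
tip [454.5 185.1   5. ] shaft@handle [448.7 364.3   5. ] len 179.3 yaw 1.8482529112533392
row225 [153, 152, 147, 135, 135, 135, 135, 132, 126, 98, 44, 24, 21, 27, 26, 24, 22, 23, 22, 24, 26, 22, 22, 25, 25, 24, 23, 23, 47, 111, 157, 160, 159, 160, 161, 164, 165, 162, 165, 163]
row240 [159, 158, 157, 156, 157, 159, 161, 162, 162, 164, 164, 151, 107, 31, 23, 32, 38, 45, 47, 46, 43, 42, 44, 44, 38, 37, 33, 31, 30, 90, 160, 163, 162, 161, 162, 159, 157, 156, 155, 156]
col355 [84, 83, 84, 81, 67, 115, 63, 21, 22, 20, 22, 22, 20, 24, 23, 25, 24, 25, 23, 22, 25, 27, 26, 25, 29, 44, 43, 44, 45, 43, 43, 47, 46, 47, 45, 54, 155, 156, 159, 159]
row205 [68, 67, 69, 66, 67, 68, 68, 68, 56, 40, 21, 20, 23, 24, 23, 23, 22, 22, 24, 22, 24, 22, 23, 25, 24, 24, 26, 44, 59, 63, 106, 160, 162, 161, 158, 158, 154, 151, 152, 152]
row215 edges? [[155, 157, 157, 155, 156, 156, 155, 155, 153, 156, 156, 159, 162, 162, 160, 163, 158, 159, 160, 160, 150, 77, 108, 149, 171, 191, 203, 213, 222, 206, 192, 164, 144, 151, 151], [131, 131, 133, 134, 132, 135, 133, 134, 137, 127, 68, 62, 83, 113, 132, 153, 173, 192, 206, 191, 173, 156, 145, 137, 132, 134, 132, 152, 154, 156, 161, 160, 161, 159, 159]]
```

```bash
python3 - <<'E'
from h import *
import pickle; p=pickle.load(open('w7.pkl','rb'))
print([ray(p,q,67).round(1).tolist() for q in [(355.5,226),(355.5,250.5),(347.5,240),(363.5,240)]])
print([proj(p,(448.5+dx,370.3+dy,67)).round(1).tolist() for dx in(-18,18) for dy in(-6,6)])
plan([(448.8,370,110,-178.15,0.3,2)],step=40)
E
```

```text
[[446.4, 368.4, 67.0], [465.3, 368.2, 67.0], [456.9, 362.4, 67.0], [457.3, 374.2, 67.0]]
[[349.6, 204.7], [366.4, 204.1], [350.2, 252.2], [366.3, 251.7]]
[[0,0,-0.028,0.005,0.059,0.196,0.3],[0,0,-0.028,0.004,0.059,0.196,0.3],[0,0,-0.028,0.003,0.059,0.197,0.3],[0,0,0,0,0,0,0.3],[0,0,0,0,0,0,0.3]]
```

```bash
python3 - <<'E'
from h import *
plan([(447.8,369.3,90,181.85,0.3,1),(447.8,369.3,30,181.85,0.3,1,20)],step=40)
E
```

```text
[[0,0,-0.028,0.007,0.057,0.241,0.3],[0,0,-0.028,0.006,0.058,0.241,0.3],[0,0,-0.028,0.005,0.058,0.241,0.3],[0,0,0,0,0,0,0.3],[0,0,0,0,0,0.133,0.3],[0,0,0,0,0,0.133,0.3],[0,0,0,0,0,0.133,0.3],[0,0,0,0,0,0,0.3]]
```

Emit:
step_arm(
  series=[
    [[0,0,-0.028,0.007,0.057,0.241,0.3],[0,0,-0.028,0.006,0.058,0.241,0.3],[0,0,-0.028,0.005,0.058,0.241,0.3],[0,0,0,0,0,0,0.3],[0,0,0,0,0,0.133,0.3],[0,0,0,0,0,0.133,0.3],[0,0,0,0,0,0.133,0.3],[0,0,0,0,0,0,0.3],[0,0,0,0,0,0,1],[0,0,0,0,0,0,1],[0,0,0,0,0,0,1],[0,0,0,0,0,0,1]],
  ],
)

```text
clock: 23.25
eef_pos: [448.0, 371.0, 31.7]
tool_rot: [3.14, 0.001, -3.108]
force: [-1.5, -1.0, 6.3]
width: 11.5
gripper_force: 59.3
```

```bash
python3 - <<'E'
from h import *
st()
C=np.array([540.7,-22,0]);Rc=Ro.from_euler('z',-2.1,degrees=True)
for y in (85+95+40,85+95+8,91): print(y,Rc.apply([-93,y-0+0,0])+C)
print('grip home',Rc.apply([-93,91,82+42])+C)
t=Rc.apply([-93,91+120+85,0])+C; print(t)
E
```

```text
23.2 [448.  371.   31.7] [ 179.9    0.  -178.1] F [-1.5 -1.   6.3] w 11.5 gf 59.3 q7 0.79
220 [455.82407529 201.26011154   0.        ]
188 [454.65147662 169.28160294   0.        ]
91 [451.09703687  72.34674874   0.        ]
grip home [451.09703687  72.34674874 124.        ]
[458.60899716 277.20906947   0.        ]
```

```bash
python3 - <<'E'
from h import *
plan([(448,371,110,181.85,1),(458.6,290,130,177.9,1),(458.6,277.2,108.7,177.9,1,4)],step=35)
E
```

```text
[[0.001,0,0.001,0,0,-0.174,1],[0.001,0,0.001,0,0,-0.174,1],[0.001,0,0.001,0,0,-0.174,1],[0,0,0.029,-0.018,-0.181,-0.044,1],[0,0,0.029,-0.022,-0.18,-0.044,1],[0,0,0.029,-0.026,-0.18,-0.044,1],[0,0,0,-0.003,-0.085,0.142,1],[0,0,0,0,0,0,1],[0,0,0,0,0,0,1],[0,0,0,0,0,0,1],[0,0,0,0,0,0,1]]
```

Emit:
step_arm(
  series=[
    [[0.001,0,0.001,0,0,-0.174,1],[0.001,0,0.001,0,0,-0.174,1],[0.001,0,0.001,0,0,-0.174,1],[0,0,0.029,-0.018,-0.181,-0.044,1],[0,0,0.029,-0.022,-0.18,-0.044,1],[0,0,0.029,-0.026,-0.18,-0.044,1],[0,0,0,-0.003,-0.085,0.142,1],[0,0,0,0,0,0,1],[0,0,0,0,0,0,1],[0,0,0,0,0,0,1],[0,0,0,0,0,0,1]],
  ],
)

```text
clock: 24.35
eef_pos: [457.9, 278.5, 107.7]
tool_rot: [-3.141, -0.0, 3.107]
force: [-0.7, 0.2, -1.3]
width: 11.3
gripper_force: 58.8
```

```bash
python3 - <<'E'
from h import *
st()
p=ctrl.get_image('wrist'); s=ctrl.read_state()
import pickle; pickle.dump((p,s),open('w8.pkl','wb'))
q=ctrl.get_image('top'); pickle.dump(q,open('t8.pkl','wb'))
im=p['img'][:,:,::-1]
u=proj(q,(455,80,82)).round().astype(int); print(u)
c=cv2.resize(q['img'][u[1]-40:u[1]+50,u[0]-90:u[0]+60,::-1],(750,450),interpolation=cv2.INTER_CUBIC)[:, :360]
a=cv2.resize(im[120:480,0:420],(436,374)); a=cv2.copyMakeBorder(a,0,450-374,0,0,cv2.BORDER_CONSTANT)
cv2.imwrite('pics/w8.png',np.hstack([a,c]))
E
```

```text
24.4 [457.9 278.5 107.7] [-180.   -0.  178.] F [-0.7  0.2 -1.3] w 11.3 gf 58.8 q7 0.87
[298 300]
```

View pics/w8.png

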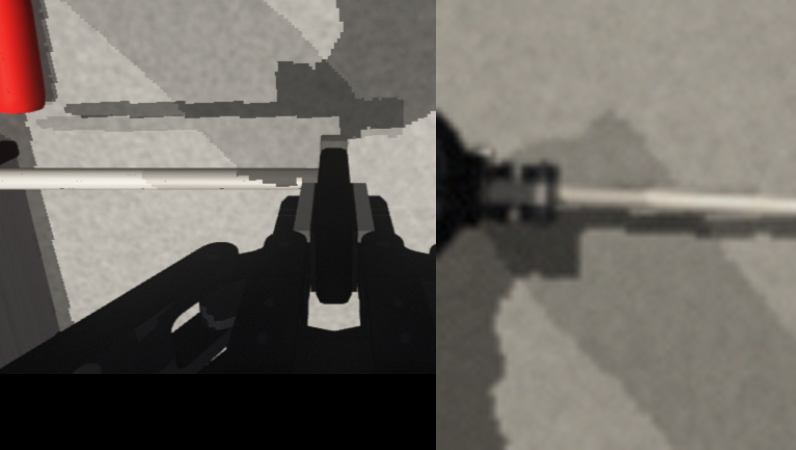

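```bash
python3 - <<'E'
from h import *
import pickle; p,s=pickle.load(open('w8.pkl','rb')); T=np.array(s['eef_pos']);R=Ro.from_euler('xyz',s['tool_rot'])
im=cv2.GaussianBlur(p['img'],(3,3),0).mean(2)
for c in (60,130,200,280): print(c,im[270:312,c].astype(int).tolist())
def sil(x0,y,dz=26.7):
    a=np.linspace(0,2*np.pi,90); c=np.array([proj(p,R.apply([x0+5*np.cos(t),y,dz+5*np.sin(t)])+T) for t in a]); return c[:,0].mean().round(),c[:,1].min().round(1),c[:,1].max().round(1)
for y in (-120,-90,-60,-25): print(y,sil(0,y),sil(2,y))
q=pickle.load(open('t8.pkl','rb'))
g=cv2.GaussianBlur(q['img'],(3,3),0).mean(2)
for c in (240,260,275,285): print(c,g[292:310,c].astype(int).tolist())
for y in (-60,-90,-120,-150,-186): print(y,proj(q,R.apply([0,y,26.7])+T).round(1))
E
```

```text
60 [181, 182, 182, 181, 180, 178, 177, 177, 177, 178, 170, 138, 103, 101, 124, 146, 163, 178, 189, 199, 210, 220, 228, 232, 234, 236, 236, 231, 226, 219, 192, 158, 160, 176, 179, 177, 176, 175, 177, 180, 182, 184]
130 [182, 183, 184, 185, 185, 186, 187, 188, 190, 191, 182, 147, 107, 101, 122, 143, 159, 170, 180, 193, 207, 218, 228, 234, 238, 239, 238, 234, 227, 220, 210, 192, 179, 180, 183, 183, 184, 184, 182, 179, 176, 173]
200 [187, 185, 181, 178, 178, 179, 181, 182, 184, 184, 174, 139, 99, 92, 107, 123, 137, 149, 159, 168, 177, 189, 201, 212, 221, 225, 224, 216, 205, 194, 183, 171, 171, 181, 186, 184, 184, 185, 186, 188, 188, 188]
280 [153, 153, 153, 153, 151, 150, 149, 149, 149, 149, 142, 116, 85, 76, 83, 89, 92, 93, 95, 96, 99, 101, 102, 102, 101, 101, 100, 103, 133, 176, 187, 173, 170, 177, 183, 185, 186, 164, 104, 48, 28, 27]
-120 (np.float64(67.0), np.float64(280.6), np.float64(301.9)) (np.float64(66.0), np.float64(276.7), np.float64(298.0))
-90 (np.float64(130.0), np.float64(280.7), np.float64(301.9)) (np.float64(130.0), np.float64(276.7), np.float64(298.0))
-60 (np.float64(194.0), np.float64(280.7), np.float64(301.9)) (np.float64(193.0), np.float64(276.8), np.float64(298.1))
-25 (np.float64(267.0), np.float64(280.7), np.float64(302.0)) (np.float64(267.0), np.float64(276.8), np.float64(298.1))
240 [127, 128, 128, 126, 125, 135, 155, 158, 130, 91, 65, 57, 64, 87, 113, 125, 125, 125]
260 [148, 149, 150, 150, 147, 146, 160, 184, 187, 153, 105, 73, 62, 60, 69, 93, 116, 123]
275 [148, 148, 149, 148, 147, 148, 154, 172, 191, 184, 147, 106, 83, 80, 90, 114, 136, 146]
285 [147, 147, 148, 147, 145, 141, 137, 149, 179, 192, 163, 113, 79, 73, 83, 105, 131, 142]
-60 [240.  298.7]
-90 [252.5 299.3]
-120 [265.1 299.9]
-150 [277.7 300.5]
-186 [292.8 301.3]
```

Emit:
step_arm(
  series=[
    [[0,0,0.002,-0.004,0,-0.006,1],[0,0,0,0,-0.08,0,1],[0,0,0,0,-0.08,0,1],[0,0,0,0,-0.06,0,1],[0,0,0,0,-0.06,0,1],[0,0,0,0,0,0,1]],
  ],
)

```text
clock: 25.05
eef_pos: [456.8, 232.6, 108.1]
tool_rot: [-3.138, -0.001, 3.101]
force: [-0.0, -0.2, -1.5]
width: 11.3
gripper_force: 58.9
```

```bash
cat >> h.py <<'E'
def pinerr():
    s=ctrl.read_state();e=np.array(s['eef_pos']);st()
    print('x err',(e[0]-(451.1+(e[1]-72.3)*0.0367)).round(2),'z err',(e[2]-108.7).round(2),'to go',(e[1]-72.3).round(1))
E
python3 -c "from h import *; pinerr()"
```

```text
25.1 [456.8 232.6 108.1] [-1.798e+02 -1.000e-01  1.777e+02] F [-0.  -0.2 -1.5] w 11.3 gf 58.9 q7 0.93
x err -0.15 z err -0.56 to go 160.3
```

Emit:
step_arm(
  series=[
    [[0,0,-0.003,0,-0.07,-0.003,1],[0,0,0,0,-0.07,0,1],[0,0,0,0,-0.07,0,1],[0,0,0,0,-0.07,0,1],[0,0,0,0,0,0,1]],
  ],
)

```text
clock: 25.55
eef_pos: [455.2, 190.5, 108.6]
tool_rot: [-3.138, -0.002, 3.103]
force: [0.1, 0.3, -0.6]
width: 11.3
gripper_force: 58.9
```

```bash
python3 -c "from h import *; pinerr()"
```

```text
25.6 [455.2 190.5 108.6] [-1.798e+02 -1.000e-01  1.778e+02] F [ 0.1  0.3 -0.6] w 11.3 gf 58.9 q7 0.99
x err -0.28 z err -0.06 to go 118.2
```

Sliding freely. Continue.

Emit:
step_arm(
  series=[
    [[0,0,-0.002,-0.001,-0.07,0,1],[0,0,0,0,-0.07,0,1],[0,0,0,0,-0.07,0,1],[0,0,0,0,-0.07,0,1],[0,0,0,0,-0.07,0,1],[0,0,0,0,0,0,1]],
  ],
)

```text
clock: 26.15
eef_pos: [453.4, 138.2, 108.8]
tool_rot: [-3.138, -0.001, 3.105]
force: [0.4, 0.8, -1.5]
width: 11.2
gripper_force: 58.9
```

```bash
python3 -c "from h import *; pinerr()"
```

```text
26.1 [453.4 138.2 108.8] [-1.798e+02 -1.000e-01  1.779e+02] F [ 0.4  0.8 -1.5] w 11.2 gf 58.9 q7 1.07
x err -0.09 z err 0.07 to go 65.9
```

Emit:
step_arm(
  series=[
    [[0,0,0,0,-0.07,0,1],[0,0,0,0,-0.07,0,1],[0,0,0,0,-0.07,0,1],[0,0,0,0,-0.07,0,1],[0,0,0,0,-0.07,0,1],[0,0,0,0,-0.035,0,1],[0,0,0,0,0,0,1]],
  ],
)

```text
clock: 26.85
eef_pos: [451.6, 81.7, 108.9]
tool_rot: [-3.139, -0.001, 3.106]
force: [-0.3, 1.0, -1.6]
width: 11.3
gripper_force: 58.9
```

```bash
python3 -c "from h import *; pinerr()"
```

```text
26.9 [451.6  81.7 108.9] [-1.799e+02 -1.000e-01  1.779e+02] F [-0.3  1.  -1.6] w 11.3 gf 58.9 q7 1.17
x err 0.18 z err 0.23 to go 9.4
```

Emit:
step_arm(
  series=[
    [[0,0,0,0,-0.04,0,1],[0,0,0,0,-0.015,0,1],[0,0,0,0,-0.01,0,1],[0,0,0,0,0,0,1]],
  ],
)

```text
clock: 27.25
eef_pos: [451.4, 73.0, 108.9]
tool_rot: [-3.14, -0.001, 3.107]
force: [0.1, -0.0, -1.4]
width: 11.1
gripper_force: 58.9
```

Emit:
step_arm(
  series=[
    [[0,0,0,0,-0.01,0,1],[0,0,0,0,-0.01,0,1],[0,0,0,0,0,0,1]],
  ],
)

```text
clock: 27.55
eef_pos: [451.4, 71.9, 109.0]
tool_rot: [3.141, -0.0, 3.109]
force: [0.6, 4.9, -2.2]
width: 11.4
gripper_force: 59.0
```

Emit:
step_arm(
  series=[
    [[0,0,0,0,-0.012,0,1],[0,0,0,0,0,0,1],[0,0,0,0,0,0,1]],
  ],
)

```text
clock: 27.85
eef_pos: [451.4, 71.6, 109.0]
tool_rot: [3.14, 0.0, 3.11]
force: [-1.6, 8.9, -1.6]
width: 11.3
gripper_force: 59.1
```

```bash
python3 - <<'E'
from h import *
import pickle; p=pickle.load(open('w3.pkl','rb'))
print([ray(p,np.array(q)/2+[150,0],131).round(1).tolist() for q in [(683,403),(725,411),(713,497),(683,495),(697,452)]])
print([ray(p,np.array(q)/2+[150,0],133).round(1).tolist() for q in [(700,250),(787,268),(780,312)]], ray(p,np.array((678,277))/2+[150,0],107))
plan([(451.4,72,190,178,.6),(645,-55,240,87.9,0.4,4)],step=48)
E
```

```text
[[650.7, -43.6, 131.0], [664.2, -46.1, 131.0], [664.6, -74.4, 131.0], [654.8, -73.8, 131.0], [657.3, -59.3, 131.0]]
[[648.7, 2.2, 133.0], [675.0, -2.8, 133.0], [675.2, -15.5, 133.0]] [654.21094904  -6.36129729 107.        ]
[[0.001,0,0.002,0,0.002,-0.27,0.6],[0.001,0,0.002,0,0.002,-0.27,0.6],[0,0,0.167,-0.11,-0.067,-0.028,0.4],[0,0,0.167,-0.118,-0.052,-0.028,0.4],[0,0,0.167,-0.123,-0.036,-0.028,0.4],[0,0,0.167,-0.127,-0.02,-0.028,0.4],[0,0,0.167,-0.129,-0.003,-0.028,0.4],[0,0,0.167,-0.128,0.014,-0.028,0.4],[0,0,0.167,-0.125,0.031,-0.028,0.4],[0,0,0.167,-0.12,0.047,-0.028,0.4],[0,0,0.167,-0.113,0.062,-0.028,0.4],[0,0,0.167,-0.104,0.076,-0.028,0.4]]
[[0,0,0.167,-0.093,0.089,-0.028,0.4],[0,0,0.167,-0.08,0.1,-0.028,0.4],[0,0,0,0,0,0,0.4],[0,0,0,0,0,0,0.4],[0,0,0,0,0,0,0.4],[0,0,0,0,0,0,0.4]]
```

Emit:
step_arm(
  series=[
    [[0,0,0,0,0,0,0.7],[0,0,0,0,0,0,0.7],[0,0,0,0,0,0,0.7],[0,0,0,0,0,-0.15,0.7],[0,0,0,0,0,-0.2,0.7],[0,0,0,0,0,-0.2,0.6],[0,0,0.167,-0.11,-0.067,-0.028,0.4],[0,0,0.167,-0.118,-0.052,-0.028,0.4],[0,0,0.167,-0.123,-0.036,-0.028,0.4],[0,0,0.167,-0.127,-0.02,-0.028,0.4],[0,0,0.167,-0.129,-0.003,-0.028,0.4],[0,0,0.167,-0.128,0.014,-0.028,0.4]],
  ],
)

```text
clock: 29.05
eef_pos: [548.4, 3.6, 216.9]
tool_rot: [-3.139, 0.001, 2.314]
force: [1.3, -0.3, 0.7]
width: 51.3
gripper_force: 0.0
```

Emit:
step_arm(
  series=[
    [[0,0,0.167,-0.125,0.031,-0.028,0.4],[0,0,0.167,-0.12,0.047,-0.028,0.4],[0,0,0.167,-0.113,0.062,-0.028,0.4],[0,0,0.167,-0.104,0.076,-0.028,0.4],[0,0,0.167,-0.093,0.089,-0.028,0.4],[0,0,0.167,-0.08,0.1,-0.028,0.4],[0,0,0,0,0,0,0.4],[0,0,0,0,0,0,0.4],[0,0,0,0,0,0,0.4]],
  ],
)

```text
clock: 29.95
eef_pos: [643.8, -58.0, 241.5]
tool_rot: [-3.139, 0.001, 1.536]
force: [0.8, -0.1, -0.5]
width: 51.3
gripper_force: 0.0
```

```bash
python3 - <<'E'
from h import *
st()
p=ctrl.get_image('wrist'); st()
import pickle; pickle.dump(p,open('w9.pkl','wb')); save(p,'w9.png')
E
```

```text
29.9 [643.8 -58.  241.5] [-1.799e+02  1.000e-01  8.800e+01] F [ 0.8 -0.1 -0.5] w 51.3 gf 0.0 q7 0.2
30.0 [643.9 -58.  241.7] [-1.799e+02  1.000e-01  8.800e+01] F [-0.  -0.5 -0.1] w 51.3 gf 0.0 q7 0.2
```

View pics/w9.png

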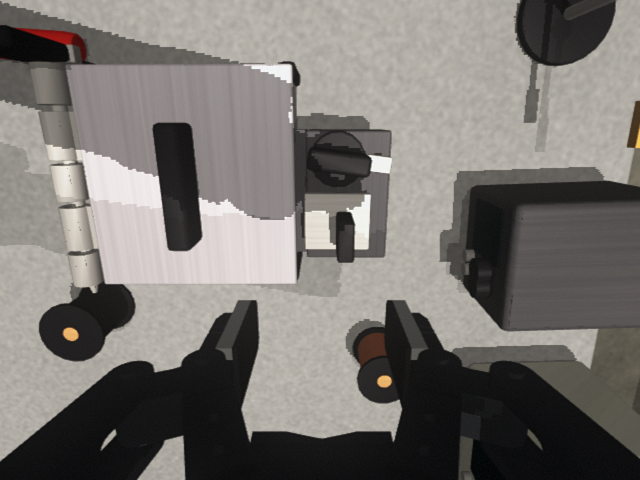

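```bash
python3 - <<'E'
from h import *
import pickle; p=pickle.load(open('w9.pkl','rb'))
im=p['img'].max(2)
for r in (225,235,245,255): print(r,im[r,328:364].tolist())
print('col345',im[190:270:2,345].tolist())
for c in (318,330,342,354,364): print(c,im[134:190,c].tolist())
print('row160',im[160,298:380:2].tolist())
E
```

```text
225 [205, 110, 95, 96, 99, 98, 97, 87, 39, 32, 31, 33, 34, 36, 34, 34, 45, 64, 64, 69, 69, 70, 71, 72, 67, 52, 92, 195, 244, 242, 242, 241, 242, 241, 241, 242]
235 [232, 211, 114, 100, 102, 103, 103, 86, 37, 30, 33, 46, 51, 57, 56, 58, 58, 61, 61, 64, 62, 64, 64, 66, 60, 53, 145, 235, 235, 233, 232, 233, 233, 234, 233, 233]
245 [229, 229, 230, 231, 231, 231, 233, 203, 61, 30, 38, 51, 54, 56, 58, 59, 61, 61, 60, 60, 59, 61, 62, 57, 49, 61, 158, 237, 236, 233, 233, 233, 233, 233, 233, 233]
255 [90, 89, 88, 88, 90, 87, 91, 87, 64, 36, 39, 49, 54, 54, 58, 59, 58, 57, 57, 55, 56, 55, 57, 54, 45, 43, 67, 92, 92, 91, 93, 93, 91, 90, 90, 90]
col345 [55, 53, 117, 138, 138, 141, 138, 137, 142, 145, 135, 34, 28, 31, 29, 30, 33, 39, 65, 66, 61, 60, 61, 61, 61, 60, 59, 61, 59, 59, 58, 55, 57, 57, 54, 52, 89, 175, 181, 188]
318 [59, 53, 55, 55, 49, 38, 36, 46, 54, 57, 35, 31, 32, 29, 24, 24, 28, 34, 44, 54, 64, 64, 64, 63, 62, 60, 60, 57, 41, 38, 37, 30, 27, 28, 26, 28, 24, 27, 30, 31, 31, 29, 28, 28, 32, 47, 55, 56, 53, 54, 56, 51, 54, 54, 53, 54]
330 [63, 68, 70, 67, 68, 67, 68, 67, 65, 34, 31, 
[... 372 characters left out ...]
 28, 30, 30, 31, 29, 36, 53, 57, 56]
354 [115, 108, 79, 44, 50, 62, 73, 75, 72, 74, 74, 76, 74, 72, 36, 30, 32, 32, 26, 29, 28, 31, 38, 45, 54, 60, 62, 65, 66, 66, 66, 66, 68, 69, 71, 69, 68, 67, 62, 49, 37, 30, 29, 31, 31, 30, 35, 47, 54, 54, 54, 56, 57, 53, 54, 55]
364 [116, 115, 113, 116, 115, 113, 116, 113, 116, 114, 117, 114, 115, 115, 116, 111, 79, 47, 42, 34, 23, 26, 33, 36, 42, 51, 58, 60, 62, 64, 65, 64, 66, 66, 68, 68, 68, 70, 72, 69, 54, 43, 37, 60, 109, 113, 112, 113, 115, 114, 113, 113, 111, 111, 113, 112]
row160 [56, 54, 56, 55, 39, 25, 28, 29, 28, 29, 60, 60, 63, 64, 65, 65, 65, 67, 65, 65, 65, 64, 65, 65, 62, 62, 62, 63, 62, 61, 61, 62, 63, 58, 58, 53, 39, 199, 243, 242, 243]
```

```bash
python3 - <<'E'
from h import *
import pickle; p=pickle.load(open('w9.pkl','rb'))
t=ray(p,(346,240.5),131); print('tab',t, 'knob bar pts',[ray(p,q,133).round(1).tolist() for q in [(318,157),(342,163.5),(364,167),(370,168)]],'disc',ray(p,(338,158),105).round(1))
Rc=Ro.from_euler('z',-2.1,degrees=True);print('tab local',Rc.inv().apply(t-np.array([540.7,-22,0])))
plan([(t[0],t[1],150,87.9,0.55),(t[0],t[1],104,87.9,0.55,1,20)])
E
```

```text
tab [660.24750653 -58.82115163 131.        ] knob bar pts [[643.3, -2.3, 133.0], [658.4, -6.8, 133.0], [672.4, -9.5, 133.0], [676.2, -10.3, 133.0]] disc [657.   -5.7 105. ]
tab local [120.81648124 -32.41575831 131.        ]
[[-0.001,0.001,0.001,0,0.037,0.204,0.55],[-0.001,0.001,0.001,0,0.037,0.204,0.55],[-0.001,0.001,0.001,0,0.036,0.204,0.55],[0,0,0,0,0,0.102,0.55],[0,0,0,0,0,0.102,0.55],[0,0,0,0,0,0.102,0.55],[0,0,0,0,0,0,0.55]]
```

Emit:
step_arm(
  series=[
    [[-0.001,0.001,0.001,0,0.037,0.204,0.55],[-0.001,0.001,0.001,0,0.037,0.204,0.55],[-0.001,0.001,0.001,0,0.036,0.204,0.55],[0,0,0,0,0,0.102,0.55],[0,0,0,0,0,0.102,0.55],[0,0,0,0,0,0.102,0.55],[0,0,0,0,0,0,0.55],[0,0,0,0,0,0,1],[0,0,0,0,0,0,1],[0,0,0,0,0,0,1]],
  ],
)

```text
clock: 31.0
eef_pos: [662.1, -59.6, 105.5]
tool_rot: [3.138, -0.0, 1.531]
force: [0.1, -0.1, 3.1]
width: 11.1
gripper_force: 59.4
```

Emit:
step_arm(
  series=[
    [[0,0,0,0,-0.055,0,1],[0,0,0,0,-0.055,0,1],[0,0,0,0,-0.055,0,1],[0,0,0,0,-0.055,0,1],[0,0,0,0,-0.02,0,1],[0,0,0,0,0,0,1],[0,0,0,0,0,0,1]],
  ],
)

```text
clock: 31.7
eef_pos: [627.3, -58.3, 105.5]
tool_rot: [3.135, 0.0, 1.531]
force: [4.3, -0.8, 5.2]
width: 10.7
gripper_force: 60.2
```

Emit:
step_arm(
  series=[
    [[0,0,0,0,-0.02,0,1],[0,0,0,0,0,0,1],[0,0,0,0,0,0,1]],
  ],
)

```text
clock: 32.0
eef_pos: [627.2, -58.3, 105.6]
tool_rot: [3.13, 0.001, 1.531]
force: [10.0, -1.0, 0.4]
width: 10.6
gripper_force: 59.5
```

```bash
python3 - <<'E'
from h import *
st()
plan([(627.2,-58.3,160,87.9,0.6),(656.3,-5.6,160,166.3,0.6,3)])
E
```

```text
32.0 [627.2 -58.3 105.6] [179.3   0.   87.7] F [10.  -1.   0.4] w 10.6 gf 59.5 q7 0.26
[[0.008,0,-0.002,0,0.002,-0.181,0.6],[0.008,0,-0.002,0,0.001,-0.181,0.6],[0,0,-0.174,0.036,0.018,0,0.6],[0,0,-0.174,0.033,0.023,0,0.6],[0,0,-0.174,0.03,0.027,0,0.6],[0,0,-0.174,0.026,0.031,0,0.6],[0,0,-0.174,0.021,0.034,0,0.6],[0,0,-0.174,0.016,0.037,0,0.6],[0,0,-0.174,0.011,0.039,0,0.6],[0,0,-0.174,0.006,0.04,0,0.6],[0,0,-0.174,0,0.04,0,0.6],[0,0,-0.174,-0.005,0.04,0,0.6]]
[[0,0,0,0,0,0,0.6],[0,0,0,0,0,0,0.6],[0,0,0,0,0,0,0.6]]
```

Emit:
step_arm(
  series=[
    [[0,0,0,0,0,0,0.6],[0,0,0,0,0,0,0.6],[0,0,0,0,0,-0.181,0.6],[0,0,0,0,0,-0.181,0.6],[0,0,-0.174,0.036,0.018,0,0.6],[0,0,-0.174,0.033,0.023,0,0.6],[0,0,-0.174,0.03,0.027,0,0.6],[0,0,-0.174,0.026,0.031,0,0.6],[0,0,-0.174,0.021,0.034,0,0.6],[0,0,-0.174,0.016,0.037,0,0.6],[0,0,-0.174,0.011,0.039,0,0.6]],
  ],
)

```text
clock: 33.1
eef_pos: [641.1, -20.8, 157.6]
tool_rot: [-3.14, -0.002, 2.493]
force: [-1.1, 0.6, 0.5]
width: 34.1
gripper_force: 0.0
```

Emit:
step_arm(
  series=[
    [[0,0,-0.174,0.006,0.04,0,0.6],[0,0,-0.174,0,0.04,0,0.6],[0,0,-0.174,-0.005,0.04,0,0.6],[0,0,0,0,0,0,0.6],[0,0,0,0,0,0,0.6],[0,0,0,0,0,0,0.6]],
  ],
)

```text
clock: 33.7
eef_pos: [651.0, -5.8, 158.2]
tool_rot: [-3.141, 0.0, 2.895]
force: [-0.8, -0.4, -0.3]
width: 33.9
gripper_force: 0.0
```

```bash
python3 - <<'E'
from h import *
st()
plan([(656.3,-5.6,155,166.3,0.6),(656.3,-5.6,108,166.3,0.6,1,20)])
E
```

```text
33.7 [651.   -5.8 158.2] [-180.     0.   165.9] F [-0.8 -0.4 -0.3] w 33.9 gf 0.0 q7 1.22
[[-0.001,0,-0.009,-0.034,0.01,0.021,0.6],[0,0,0,0,0,0.104,0.6],[0,0,0,0,0,0.104,0.6],[0,0,0,0,0,0.104,0.6],[0,0,0,0,0,0,0.6]]
```

Emit:
step_arm(
  series=[
    [[0,0,-0.009,-0.034,0.01,0.021,0.6],[0,0,0,0,0,0.104,0.6],[0,0,0,0,0,0.104,0.6],[0,0,0,0,0,0.104,0.6],[0,0,0,0,0,0,0.6],[0,0,0,0,0,0,1],[0,0,0,0,0,0,1],[0,0,0,0,0,0,1],[0,0,0,0,0,0,1]],
  ],
)

```text
clock: 34.6
eef_pos: [656.2, -6.6, 108.4]
tool_rot: [-3.14, -0.0, 2.904]
force: [-3.4, -4.4, -2.9]
width: 12.9
gripper_force: 59.5
```

Emit:
step_arm(
  series=[
    [[0,0,0.16,0,0,0,1],[0,0,0.16,0,0,0,1],[0,0,0.16,0,0,0,1],[0,0,0.16,0,0,0,1],[0,0,0.16,0,0,0,1],[0,0,0.16,0,0,0,1],[0,0,0.16,0,0,0,1],[0,0,0.16,0,0,0,1],[0,0,0.16,0,0,0,1],[0,0,0,0,0,0,1],[0,0,0,0,0,0,1]],
  ],
)

```text
clock: 35.7
eef_pos: [656.8, -6.2, 108.5]
tool_rot: [3.141, 0.002, 1.773]
force: [-2.5, -4.9, -4.0]
width: 12.9
gripper_force: 59.4
```

```bash
python3 -c "
from h import *
st();print(ctrl.read_state()['torque'].round(2))"
```

```text
35.7 [656.8  -6.2 108.5] [1.800e+02 1.000e-01 1.016e+02] F [-2.5 -4.9 -4. ] w 12.9 gf 59.4 q7 0.36
[-1.02  0.43 -0.02]
```

Stop is expected near 88°; continue.

Emit:
step_arm(
  series=[
    [[0,0,0.12,0,0,0,1],[0,0,0.12,0,0,0,1],[0,0,0.08,0,0,0,1],[0,0,0,0,0,0,1],[0,0,0,0,0,0,1]],
  ],
)

```text
clock: 36.2
eef_pos: [657.0, -6.2, 108.4]
tool_rot: [3.14, 0.002, 1.523]
force: [-2.1, -4.4, -3.2]
width: 12.8
gripper_force: 59.4
```

```bash
python3 -c "
from h import *
st();print(ctrl.read_state()['torque'].round(2))"
```

```text
36.2 [657.   -6.2 108.4] [1.799e+02 1.000e-01 8.730e+01] F [-2.1 -4.4 -3.2] w 12.8 gf 59.4 q7 0.17
[-1.08  0.39  0.19]
```

Emit:
step_arm(
  series=[
    [[0,0,0.06,0,0,0,1],[0,0,0.06,0,0,0,1],[0,0,0,0,0,0,1],[0,0,0,0,0,0,1]],
  ],
)

```text
clock: 36.6
eef_pos: [657.0, -6.2, 108.6]
tool_rot: [3.14, 0.004, 1.438]
force: [-2.9, -5.6, -4.7]
width: 13.0
gripper_force: 95.7
```

```bash
python3 -c "
from h import *
st();print(ctrl.read_state()['torque'].round(2))"
```

```text
36.6 [657.   -6.2 108.6] [179.9   0.2  82.4] F [-2.9 -5.6 -4.7] w 13.0 gf 95.7 q7 0.11
[-1.29  0.45  2.35]
```

Emit:
step_arm(
  series=[
    [[0,0,-0.1,0,0,0,1],[0,0,0,0,0,0,0.6],[0,0,0,0,0,0,0.6],[0,0,0,0,0,0,0.6],[0,0,0,0,0,-0.2,0.6],[0,0,0,0,0,-0.3,0.6],[0,0,0,0,0,-0.3,0.5],[0,0,0,-0.3,0,0,0.5],[0,0,0,0,0,0,0.5],[0,0,0,0,0,0,0.5],[0,0,0,0,0,0,0.5]],
  ],
)

```text
clock: 37.7
eef_pos: [654.1, -48.6, 228.2]
tool_rot: [3.141, -0.002, 1.507]
force: [-0.0, -0.1, -0.7]
width: 42.7
gripper_force: 0.0
```

```bash
python3 - <<'E'
from h import *
st()
p=ctrl.get_image('wrist'); save(p,'w10.png')
E
```

```text
37.7 [654.1 -48.6 228.2] [ 1.799e+02 -1.000e-01  8.640e+01] F [-0.  -0.1 -0.7] w 42.7 gf 0.0 q7 0.18
```

View pics/w10.png

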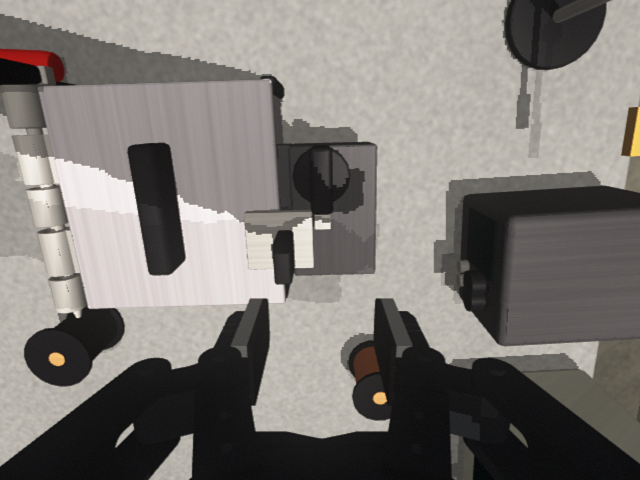

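```bash
python3 - <<'E'
from h import *
p=ctrl.get_image('wrist'); C=np.array([540.7,-22,0]);Rc=Ro.from_euler('z',-2.1,degrees=True)
for n,X in [('tip',(-93,-95,82)),('barrel end top',(-93,-85,93.5)),('barrel +end top',(-93,85,93.5)),('handle foot',(-93,85,96)),('handle inner top',(-93,85,144)),('handle outer top',(-93,97,144)),('hand in corner',(-75,85,144))]: print(n,proj(p,Rc.apply(X)+C).round(1))
im=p['img'].astype(int)
print([im[r,76:92:3].max(1).tolist() for r in range(306,326,2)])
print('handle col',[(r,im[r,36].max(),im[r,24].max(),im[r,48].max()) for r in range(44,100,3)])
E
```

```text
tip [ 74.1 318.5]
barrel end top [ 62.5 314.2]
barrel +end top [ 5.  83.6]
handle foot [ 2.  83.2]
handle inner top [-68.6  74.1]
handle outer top [-76.   49.5]
hand in corner [-35.4  73.2]
[[158, 140, 113, 70, 210, 213], [164, 159, 103, 29, 137, 203], [188, 162, 42, 31, 29, 26], [231, 177, 38, 29, 28, 30], [235, 181, 34, 30, 28, 31], [230, 190, 29, 30, 30, 30], [59, 55, 29, 30, 30, 30], [27, 26, 28, 28, 28, 29], [28, 29, 27, 29, 29, 28], [28, 27, 30, 28, 28, 28]]
handle col [(44, np.int64(96), np.int64(100), np.int64(101)), (47, np.int64(97), np.int64(104), np.int64(95)), (50, np.int64(110), np.int64(123), np.int64(98)), (53, np.int64(143), np.int64(149), np.int64(123)), (56, np.int64(154), np.int64(158), np.int64(117)), (59, np.int64(163), np.int64(163), np.int64(102)), (62, np.int64(165), np.int64(158), np.int64(91)), (65, np.int64(158), np.int64(8), np.int64(98)), (68, np.int64(8), np.int64(11), np.int64(64)), (71, np.int64(15), np.int64(12), np.int64(60)), (74, np.int64(14), np.int64(13), np.int64(60)), (77, np.int64(13), np.int64(14), np.int64(59)), (80, np.int64(12), np.int64(15), np.int64(60)), (83, np.int64(17), np.int64(12), np.int64(75)), (86, np.int64(63), np.int64(88), np.int64(101)), (89, np.int64(59), np.int64(87), np.int64(153)), (92, np.int64(62), np.int64(117), np.int64(153)), (95, np.int64(73), np.int64(120), np.int64(150)), (98, np.int64(74), np.int64(120), np.int64(148))]
```

```bash
python3 -c "
from cell import ctrl
print(ctrl.finish_job())"
```

```text
the job is handed in; nothing more can be done
None
```

The job is handed in: both relay modules present are in their own bays, the lid is on, and the pin is in to its handle. The keeper is home and locked by the clamp knob, all in the order asked, in about 38 s with the reels and tin untouched; no verdict was returned.

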